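# Key the timing sprocket onto the pump shaft and set it to its mark

## Robot

A 7-joint arm with a two-finger parallel gripper is mounted at the origin on the work surface. World frame = base frame: x ahead of the robot, y to its left, z up, the work surface at z = 0. Lengths are in m, angles in rad, forces in N, time in s.
With the tool pointing down it reaches from about 0.425 to 0.875 m from the base axis. Payload 8.4 kg.
Tool frame: the origin (TCP) lies between the finger pads; the fingertips stand 11 mm ahead of it and the grasp point (between the pads) lies 8 mm behind it; y points along the fingers, z is the direction in which the jaws open and shut, and the axes are right-handed (so a half turn about y gives the same grasp; the last joint's range is limited). The gripper opens to 87 mm and grips with 3 to 60 N. Pads are 19 mm wide; open, the fingers measure 117 mm over their backs; the gripper's body (75 mm by 190 mm) begins 51 mm behind the grasp point.
Start: joints at [-0.099, 0.333, 0.04, 1.465, -0.013, 1.343, -0.059], TCP at [0.65, -0, 0.234] pointing down, gripper open.
Joint ranges: [-2.58, 2.58], [-0.38, 2.09], [-1.3, 1.39], [0.25, 2.4], [-1.5, 4.64], [0.08, 2.09], [-2.65, 2.65]. Speed limits (rad/s): [2.22, 2.22, 2.79, 2.79, 3.14, 3.14, 3.14].

## Interface

Orientations are given as a 3x3 rotation matrix whose columns are the frame's x, y, z axes.
In Python, from workcell import r gives the robot as it stands.
- The arm moves only by the tool arm_command, never from a script. Its argument "rows" is a list of rows, each an object of numbers: "tx", "ty", "tz": the shift along the tool's x, y, z in m; "twist": the turn about the tool's y in rad. In form: [{"tx": .., "ty": .., "tz": .., "twist": ..}, ...]. A call has 1 to 20 rows; each row is the pose to reach, as a shift and turn from the pose commanded when the call began, along the tool's axes at that moment; what a row does not reach only later rows make up. A row lasts 1/10 s, in which the tool goes at most 50 mm and 8.59 degrees, less where a joint would pass 70% of its speed; a pose out of reach is approached as far as the arm can. A call with a gripper value outside its range is refused whole. "grip" is the finger opening in m, from 0 to 0.087, set as the call begins (left out, the last holds). The fingers move at their own pace and stop on an object; "squeeze" is the grip in N (left out, the last holds). Time passes only in rows, so rows that repeat a pose let the fingers close. It gives the time, the measured TCP pose, the force and the opening at its end, in the units of the state.
- r.read_state(): the state, without advancing time (a new reading comes with each control period).
- r.camera(name): name is "scene" or "side" or "wrist"; returns the picture (420x560x3 uint8, red, green, blue); there is no depth.
- r.get_calibration(name): a dict with "K" (3x3 intrinsics, pixels), "world_to_cam" (4x4, takes a point from world to camera coordinates). Camera axes: x right, y up, looking along -z (the intrinsics and any distortion apply to the point x, -y, -z); pixel columns grow to the right and rows downward; lengths in m; the calibration is good to about 2 mm. The wrist camera is an equidistant fisheye: a pixel r from the principal point sees the ray r / f radians off the axis. A picture is of the moment at which its call begins: read the wrist's pose just before it. get_calibration takes no time and is no camera call; for the wrist camera it gives the pose at the moment of the call.
- r.sign_off(): hands the job in, once; it reports no verdict.
The state is a dict: "clock": time; "q": joint angles; "dq": joint speeds; "effort": joint torques, N m; "tcp_pos": TCP position; "orientation": TCP orientation; "contact_force": force on the tool from outside, world axes, zero at the start; "moment": the same for the moment, N m; "grip_width": finger opening in m.
Only numpy, scipy, OpenCV 4.12 (cv2) and the standard library are available. Lean on these libraries where they do the work, as an engineer would, in place of code of your own. Each camera call takes 0.05 s, during which the arm holds its last target.

## Task

Fit the toothed timing sprocket onto the upright shaft of the fuel pump in the vise: feel for the key by turning the sprocket gently on the shaft, never forcing or dropping it, and slide it fully home once its keyway has found the key. Then turn sprocket and shaft together until the white mark on the sprocket stands at the pump's yellow pointer, and let go. Leave the other things on the bench where they are.

Things in the scene. Friction and masses are not known exactly. Their poses are not given: they have to be found in the camera images.
- sprocket: steel timing-belt sprocket, loose, lying flat on the bench, about 0.4 kg, 50 mm high in all. Dark toothed band 91 mm across the teeth and 24 mm high, with a bright hexagon hub on top. Origin: centre of the underside; z up along the bore; +x points to the keyway and the white mark.
- hub (a point): centre of the top of the sprocket's hexagon hub, 50 mm above the underside, on the bore axis. The hub is 40 mm across the flats and rises from 24 to 50 mm above the underside: grip it here. Its pairs of flats face 0, 60 and 120 degrees from the sprocket's x axis.
- bore (a point): mouth of the bore in the underside of the sprocket, on its axis. The 24 mm bore runs straight through all 50 mm, with one keyway along its whole length on the +x side, 10 mm wide and reaching to 17 mm from the axis.
- mark (a point): outer end of the white line painted on top of the toothed band: 45 mm from the bore axis on the sprocket's +x side, 24 mm above its underside
- pump: aluminium fuel pump held shaft-up in a grey machine vise, one fixed unit (270 mm long plus a screw handle out to 195 mm from the origin on its -x side; 150 mm wide). Origin: on the bench straight under the shaft axis; z up; +x points to the yellow pointer. Sprocket and pump must not press on each other with over 40 N until the keyway is over the key, nor over 80 N after.
- seat (a point): centre of the top face of the pump's round nose boss (35 mm across), on the shaft axis, 150 mm above the bench: the underside of a sprocket that is fully home rests here
- shaft_tip (a point): centre of the top of the pump shaft, 40 mm above the seat. The shaft is steel, 22 mm in diameter, its top 6 mm tapered to 16 mm. It turns about its upright axis with a drag of about 0.2 N m and stays where it is left. (This point's axes are those of the pump; they do not turn with the shaft.)
- key_level (a point): point on the shaft axis 24 mm above the seat: the level of the key's top end. A brass key, 8 mm wide, stands 4 mm proud on one side of the shaft from 4 to 24 mm above the seat. A sprocket that has not found it rests here on the key. In the keyway it has 1 mm play each side (4 degrees). At the start it stands 23 to 80 degrees counter-clockwise from above of the pointer, unmeasured.
- pointer (a point): where the outer end of the white mark must finally stand: 45 mm from the shaft axis on the pump's +x side, 24 mm above the seat, beside the yellow pointer (an upright finger 50 to 57 mm from the axis, reaching 10 mm above the seat)
- idler: bystander: smooth black idler pulley, 64 mm across, 31 mm high, no bore; origin at the centre of the underside
- bolt: bystander: short bolt with a big washer, 32 mm across, 45 mm high, standing on its head; origin at the centre of the underside
- spanner: bystander: steel spanner 190 mm long lying along its x axis
- screwdriver: bystander: screwdriver with a yellow handle lying along its x axis
- oil: bystander: grey oil bottle, 74 mm across, 200 mm high; origin at the centre of the underside
- tray: bystander: low steel parts tray 130 x 90 x 25 mm with a spacer ring in it; origin at the centre of the underside
- socket: bystander: steel socket 26 mm across, 38 mm high; origin at the centre of the underside
Mind the look-alikes: they are no part of the job. Leave any pink look-alike of the sprocket alone.

How it is judged:
By the outcome, as a careful person would: the job done as asked, in the order asked, and still so for the second after the job is handed in, with the robot touching nothing.
It also fails if it takes over 64 s, if anything falls off the work surface, if the arm or the gripper's body presses on something with over 40 N, if the wrist force passes 120 N, or if a joint passes its speed limit or range.

## Working session

There is one attempt and no reset: what is moved stays moved. The work goes in short steps, Python scripts to look and compute and a tool call to move; the robot and the scene stay as the last step left them, time stands still between calls to the robot, and variables do not carry over. Pictures are saved under pics/ and viewed, and the job is handed in when it is done.

Besides the shell and the picture viewer there is one more tool, called after ">>>" by a JSON object that holds its "op" and its "data", one argument or row to a line. arm_command: Moves the arm, as the interface text tells. Its arguments: {"type":"object","properties":{"rows":{"type":"array","items":{"type":"object","properties":{"tx":{"type":"number"},"ty":{"type":"number"},"tz":{"type":"number"},"twist":{"type":"number"}}}},"grip":{"type":"number"},"squeeze":{"type":"number"}},"required":["rows"]}

```bash
mkdir -p pics; ls; python3 - <<'E'
from workcell import r
import cv2,numpy as np
np.set_printoptions(precision=4,suppress=True)
for n in ["scene","side","wrist"]:
    c=r.get_calibration(n); print(n,c)
    cv2.imwrite(f"pics/{n}0.png",r.camera(n)[:,:,::-1])
print(r.read_state())
E
```

```text
pics
scene {'K': array([[496.6032,   0.    , 284.7574],
       [  0.    , 496.6032, 207.7385],
       [  0.    ,   0.    ,   1.    ]]), 'world_to_cam': array([[ 0.2768,  0.9609, -0.0054, -0.1597],
       [-0.6687,  0.1966,  0.717 ,  0.2753],
       [ 0.6901, -0.1949,  0.697 , -2.0213],
       [ 0.    ,  0.    ,  0.    ,  1.    ]])}
side {'K': array([[389.4771,   0.    , 281.8134],
       [  0.    , 389.4771, 210.366 ],
       [  0.    ,   0.    ,   1.    ]]), 'world_to_cam': array([[-0.892 , -0.452 ,  0.003 ,  0.511 ],
       [ 0.2957, -0.5784,  0.7603, -0.251 ],
       [-0.3419,  0.679 ,  0.6496, -0.9985],
       [ 0.    ,  0.    ,  0.    ,  1.    ]])}
wrist {'K': array([[325.1923,   0.    , 284.9681],
       [  0.    , 325.1923, 215.937 ],
       [  0.    ,   0.    ,   1.    ]]), 'world_to_cam': array([[ 1.    ,  0.0002, -0.0027, -0.649 ],
       [-0.0011,  0.9525, -0.3046,  0.0365],
       [ 0.0025,  0.3046,  0.9525, -0.393 ],
       [ 0.    ,  0.    ,  0.    ,  1.    ]])}
{'clock': 0.15, 'q': array([-0.0992,  0.3338,  0.0399,  1.466 , -0.0134,  1.3433, -0.0585]), 'dq': array([ 0.0007, -0.0022,  0.002 , -0.0031,  0.0023, -0.0012, -0.0013]), 'effort': array([  0.0012, -65.6844,   1.3366, -40.4111,  -0.0595,   0.0418,
        -0.    ]), 'tcp_pos': array([ 0.6497, -0.    ,  0.2329]), 'orientation': array([[-0.    , -0.0012,  1.    ],
       [-1.    , -0.0001, -0.    ],
       [ 0.0001, -1.    , -0.0012]]), 'contact_force': array([ 0.9201, -0.7302, -0.5016]), 'moment': array([-0.0112, -0.0197,  0.0303]), 'grip_width': 0.08679545203117077}
```

View pics/scene0.png

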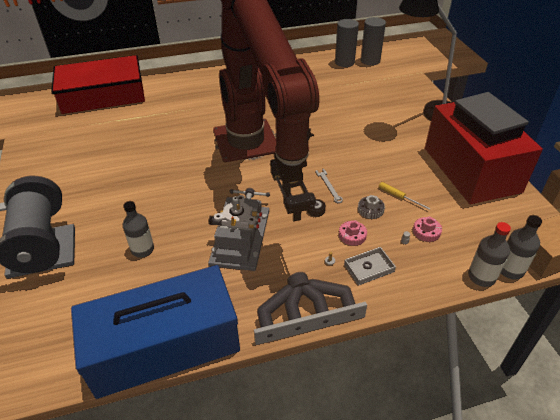

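View pics/side0.png

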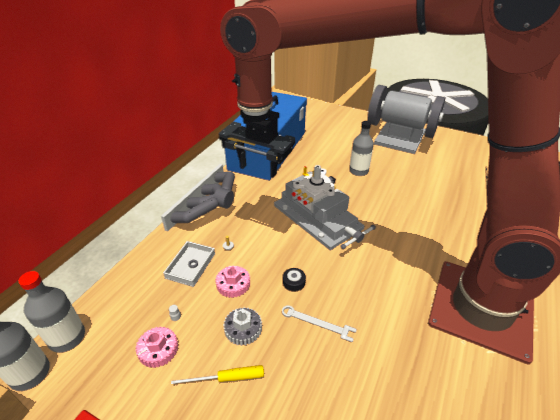

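View pics/wrist0.png

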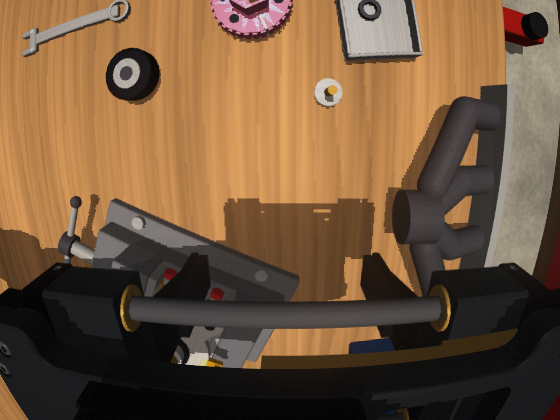

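The dark sprocket is at scene (371,207) and side (243,325). The look-alikes are pink, at scene (353,232) and (427,229). I'll confirm it and measure it in enlarged crops.

```bash
cat > h.py <<'E'
import numpy as np,cv2
from workcell import r
np.set_printoptions(precision=4,suppress=True)
def proj(n,P,c=None):
    c=c or r.get_calibration(n);P=np.atleast_2d(P)
    p=(c['world_to_cam']@np.c_[P,np.ones(len(P))].T).T[:,:3]
    v=np.c_[p[:,0],-p[:,1],-p[:,2]];K=c['K']
    if n=='wrist':
        rho=np.hypot(v[:,0],v[:,1]);th=np.arctan2(rho,v[:,2]);s=th/np.maximum(rho,1e-9)
        return np.c_[K[0,0]*v[:,0]*s+K[0,2],K[1,1]*v[:,1]*s+K[1,2]]
    return np.c_[K[0,0]*v[:,0]/v[:,2]+K[0,2],K[1,1]*v[:,1]/v[:,2]+K[1,2]]
def ray(n,uv,c=None):
    c=c or r.get_calibration(n);K=c['K'];a=(uv[0]-K[0,2])/K[0,0];b=(uv[1]-K[1,2])/K[1,1]
    if n=='wrist':
        t=np.hypot(a,b);d=np.array([a*np.sin(t)/t,-b*np.sin(t)/t,-np.cos(t)])
    else: d=np.array([a,-b,-1.])
    R=c['world_to_cam'][:3,:3];t=c['world_to_cam'][:3,3]
    return -R.T@t,R.T@d/np.linalg.norm(d)
def atz(n,uv,z,c=None):
    o,d=ray(n,uv,c);return o+d*(z-o[2])/d[2]
def crop(f,x,y,w,h,s,out):
    i=cv2.imread(f)[y:y+h,x:x+w];cv2.imwrite(out,cv2.resize(i,None,fx=s,fy=s,interpolation=cv2.INTER_CUBIC))
E
python3 - <<'E'
from h import *
crop('pics/scene0.png',340,180,100,70,8,'pics/c1.png')
crop('pics/side0.png',200,290,90,70,8,'pics/c2.png')
crop('pics/side0.png',265,150,110,100,6,'pics/c3.png')
crop('pics/scene0.png',200,175,80,95,6,'pics/c4.png')
print(atz('scene',(371,200),.05),atz('side',(241,316),.05),atz('side',(317,170),.19),atz('scene',(237,208),.19))
E
```

```text
[0.5206 0.322  0.05  ] [0.5155 0.3269 0.05  ] [ 0.5202 -0.1218  0.19  ] [ 0.574  -0.1446  0.19  ]
```

View pics/c1.png

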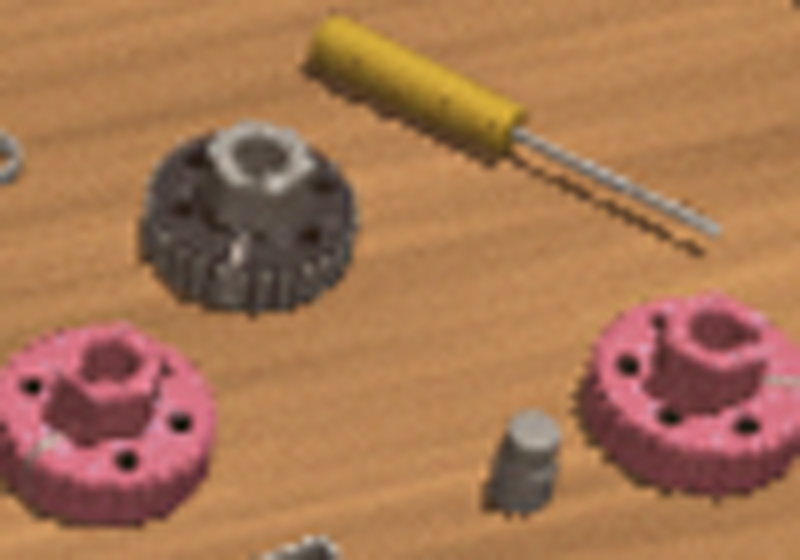

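View pics/c2.png

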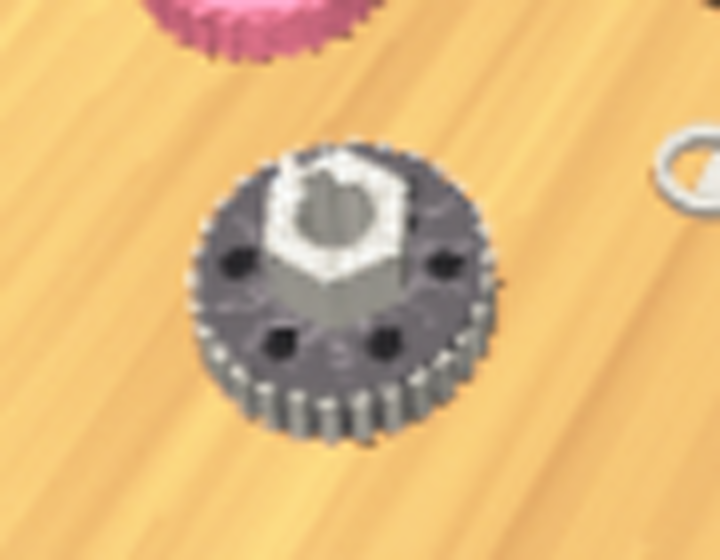

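View pics/c3.png

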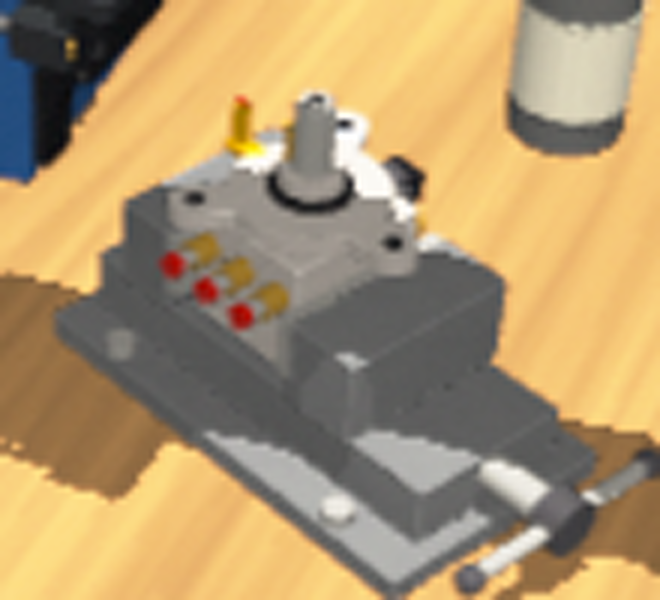

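View pics/c4.png

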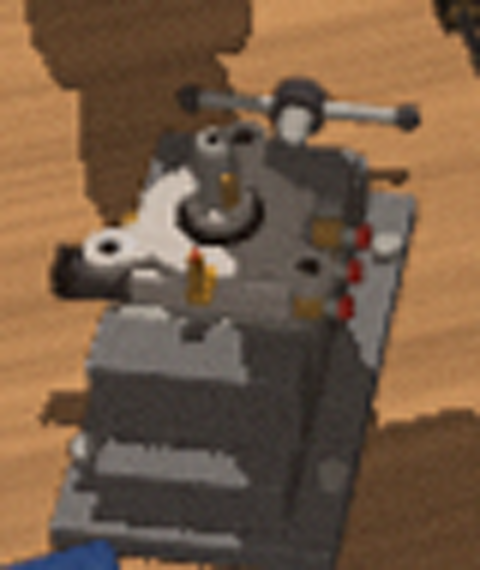

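The crops confirm it: a dark toothed band with a bright hexagon hub, and the mark at scene (370,211). The other two are pink. I'll triangulate roughly now, then refine with the wrist camera.

```bash
python3 - <<'E'
from h import *
c=r.get_calibration('wrist');o,d=ray('wrist',(285.1,216));print('wristcam',o,d)
def tri(a,b):
    o1,d1=ray('scene',a);o2,d2=ray('side',b)
    A=np.c_[d1,-d2];s=np.linalg.lstsq(A,o2-o1,rcond=None)[0];p=o1+s[0]*d1;q=o2+s[1]*d2
    return (p+q)/2,np.linalg.norm(p-q)
print('tip',tri((237,198.5),(318,166.7)))
print('hub',tri((372,199.5),(242,316)))
print('ptr',tri((200+195/6,175+255/6),(265+241/6,150+99/6)))
print('spmark',atz('scene',(369.8,211.2),.024))
crop('pics/scene0.png',222,188,36,30,20,'pics/c5.png')
crop('pics/side0.png',300,155,36,30,20,'pics/c6.png')
E
```

```text
wristcam [0.6501 0.0851 0.3838] [-0.0019 -0.3047 -0.9524]
tip (array([ 0.5267, -0.1375,  0.1874]), np.float64(0.007388192382154276))
hub (array([0.5154, 0.3262, 0.0476]), np.float64(0.003915406443040386))
ptr (array([ 0.5765, -0.1625,  0.1592]), np.float64(0.0033981365165913174))
spmark [0.5461 0.3099 0.024 ]
```

View pics/c5.png

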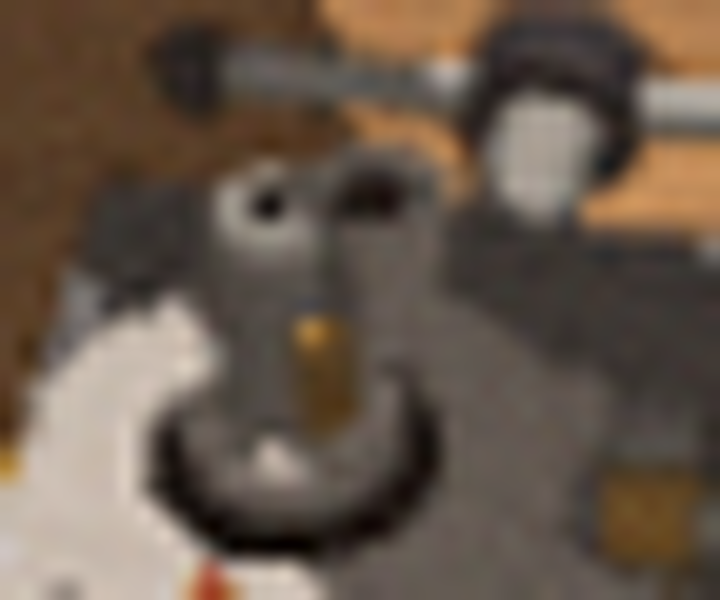

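View pics/c6.png

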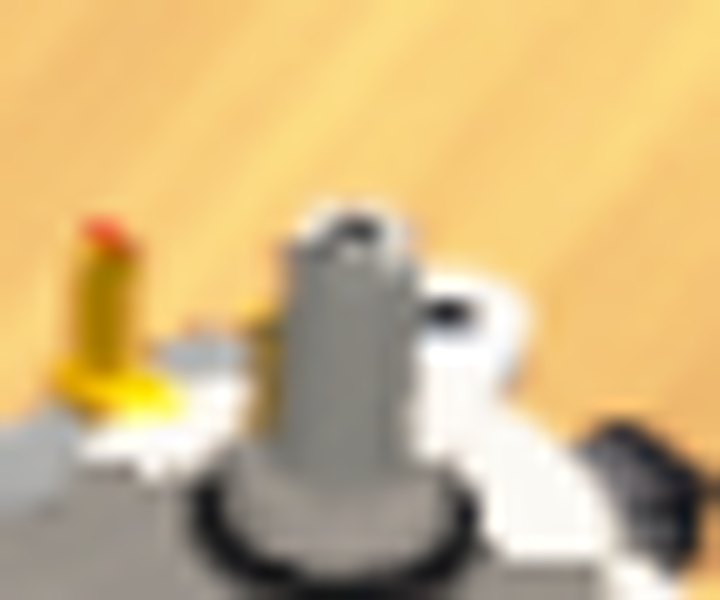

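>>> {"op": "arm_command", "data": {
  "rows": [
    {"tx": 0, "ty": -0.046, "tz": 0},
    {"tx": 0.04, "ty": -0.046, "tz": -0.025},
    {"tx": 0.08, "ty": -0.046, "tz": -0.05},
    {"tx": 0.12, "ty": -0.046, "tz": -0.075},
    {"tx": 0.16, "ty": -0.046, "tz": -0.1},
    {"tx": 0.21, "ty": -0.046, "tz": -0.125},
    {"tx": 0.21, "ty": -0.046, "tz": -0.125},
    {"tx": 0.21, "ty": -0.046, "tz": -0.125}
  ]
}}

```text
schema error: expected keys tx, ty, tz, twist
```

```bash
python3 - <<'E'
from h import *
import pickle
s=r.read_state();c=r.get_calibration('wrist');im=r.camera('wrist');pickle.dump(c,open('w1.pkl','wb'))
print(s['tcp_pos'],s['dq'],s['orientation']);cv2.imwrite('pics/w1.png',im[:,:,::-1])
crop('pics/w1.png',200,130,180,150,4,'pics/w1c.png')
im=r.camera('side');cv2.imwrite('pics/s1.png',im[:,:,::-1])
E
```

```text
[ 0.6497 -0.      0.2329] [ 0.0007 -0.0022  0.002  -0.0031  0.0023 -0.0012 -0.0013] [[-0.     -0.0012  1.    ]
 [-1.     -0.0001 -0.    ]
 [ 0.0001 -1.     -0.0012]]
```

View pics/w1.png

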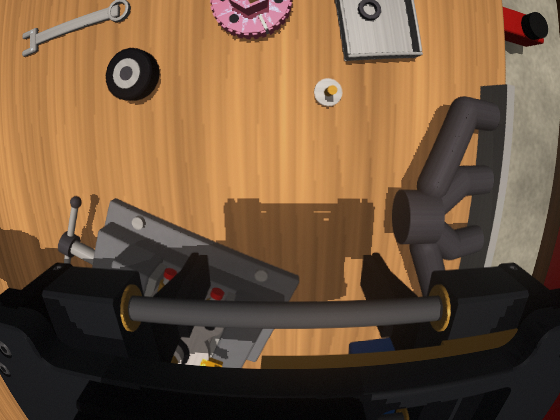

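View pics/w1c.png

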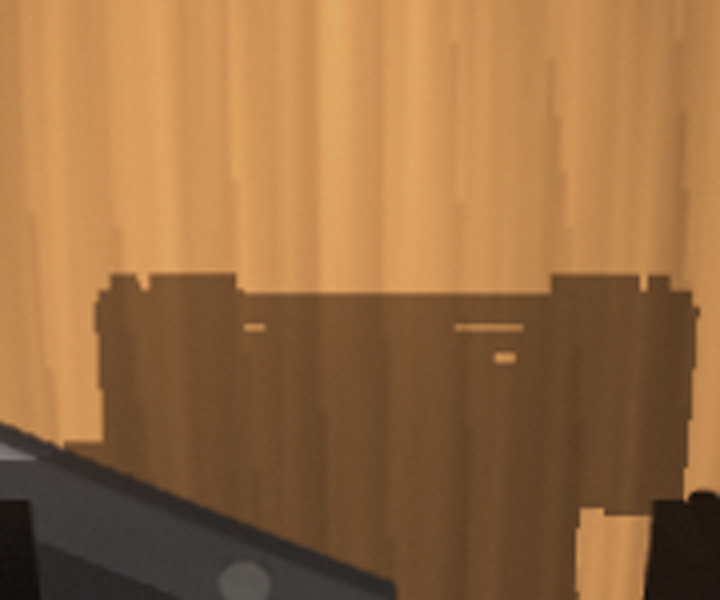

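The move was refused because every row needs `twist`, so I'll add it.

>>> {"op": "arm_command", "data": {
  "rows": [
    {"tx": 0, "ty": -0.046, "tz": 0, "twist": 0},
    {"tx": 0.04, "ty": -0.046, "tz": -0.025, "twist": 0},
    {"tx": 0.08, "ty": -0.046, "tz": -0.05, "twist": 0},
    {"tx": 0.12, "ty": -0.046, "tz": -0.075, "twist": 0},
    {"tx": 0.16, "ty": -0.046, "tz": -0.1, "twist": 0},
    {"tx": 0.21, "ty": -0.046, "tz": -0.125, "twist": 0},
    {"tx": 0.21, "ty": -0.046, "tz": -0.125, "twist": 0},
    {"tx": 0.21, "ty": -0.046, "tz": -0.125, "twist": 0}
  ]
}}

```text
clock: 1.05
tcp_pos: [0.524, -0.212, 0.2798]
orientation: [[-0.004, 0.0, 1.0], [-1.0, -0.0, -0.004], [0.0, -1.0, 0.0]]
contact_force: [0.9, 0.2, 0.5]
grip_width: 0.0871
```

```bash
python3 - <<'E'
from h import *
import pickle
s=r.read_state();c=r.get_calibration('wrist');im=r.camera('wrist');pickle.dump(c,open('w1.pkl','wb'))
print(s['tcp_pos'],s['dq'],s['orientation']);cv2.imwrite('pics/w2.png',im[:,:,::-1])
crop('pics/w2.png',200,130,180,150,4,'pics/w2c.png')
E
```

```text
[ 0.524  -0.212   0.2798] [-0.0369  0.014  -0.0519 -0.0087 -0.0132 -0.0002 -0.02  ] [[-0.004   0.0003  1.    ]
 [-1.     -0.0003 -0.004 ]
 [ 0.0003 -1.      0.0003]]
```

View pics/w2.png

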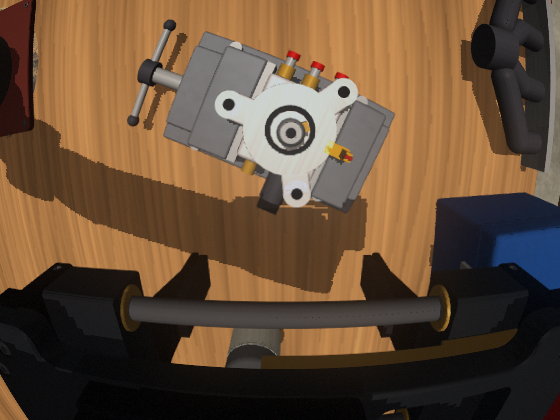

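View pics/w2c.png

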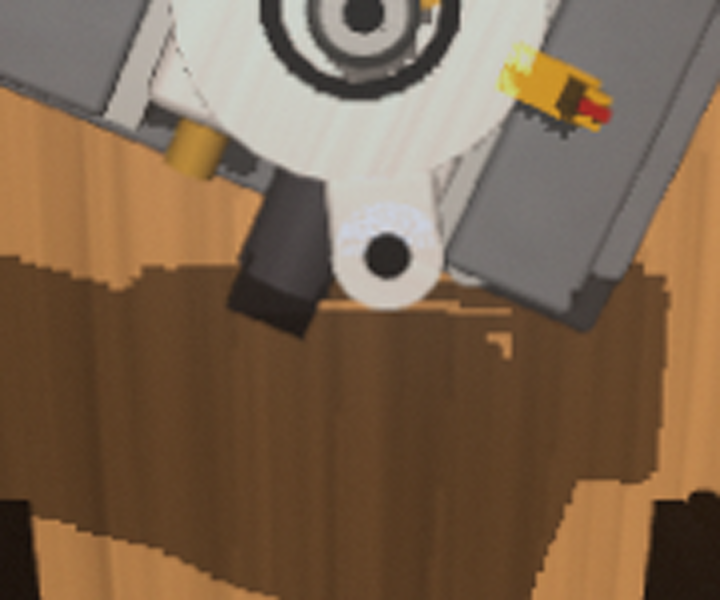

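Good view: shaft tip near (291,132), pointer near (345,155), key visible near (307,130). Zooming in.

```bash
python3 - <<'E'
from h import *
crop('pics/w2.png',255,95,110,80,7,'pics/w2d.png')
E
```

```text
(no output)
```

View pics/w2d.png

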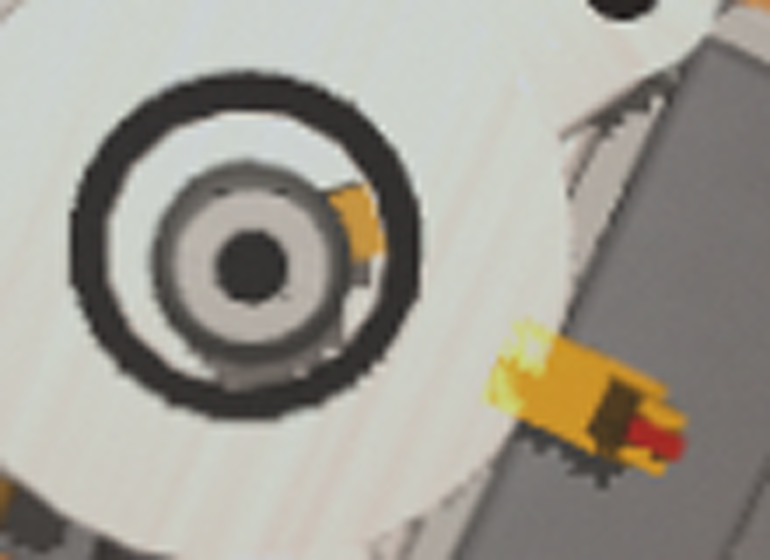

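```bash
python3 - <<'E'
from h import *
import pickle
c=pickle.load(open('w1.pkl','rb'))
g=lambda u,v:(255+(u+.5)/7-.5,95+(v+.5)/7-.5)
t=atz('wrist',g(251,266),.19,c);b=atz('wrist',g(246,247),.15,c)
print('tip',t,'seat',b)
print('boss w',np.linalg.norm(atz('wrist',g(107,247),.15,c)-atz('wrist',g(385,247),.15,c)),'tip w',np.linalg.norm(atz('wrist',g(175,266),.19,c)-atz('wrist',g(328,266),.19,c)))
a=(t+b)/2
for z,uv in ((.16,(657,440)),(.16,(640,425)),(.15,(590,400)),(.15,(500,358))):
    d=atz('wrist',g(*uv),z,c)-a;print('ptr',np.hypot(d[0],d[1]),np.degrees(np.arctan2(d[1],d[0])))
for uv in ((365,185),(385,258)):
    d=atz('wrist',g(*uv),.174,c)-a;print('key',np.hypot(d[0],d[1]),np.degrees(np.arctan2(d[1],d[0])))
E
```

```text
tip [ 0.5283 -0.1397  0.19  ] seat [ 0.5283 -0.1395  0.15  ]
boss w 0.033967307332514865 tip w 0.01603682147497323
ptr 0.054242117508349445 -24.088573897641343
ptr 0.051546018648901175 -23.248873830324147
ptr 0.04663979042217386 -23.412804876026055
ptr 0.03414040548019502 -23.197499362684553
key 0.015357200907999432 32.463807870885724
key 0.015238936909522176 0.029424901706067888
```

Everything agrees: boss 34 mm (given 35) and tip 16.0 mm (given 16). The shaft is at (0.5283, −0.1396), the pointer at −23.5°, and the key at about +16°, which is 40° counter-clockwise of the pointer. Next, a look over the sprocket.

>>> {"op": "arm_command", "data": {
  "rows": [
    {"tx": -0.05, "ty": 0, "tz": -0.001, "twist": 0},
    {"tx": -0.1, "ty": 0, "tz": -0.002, "twist": 0},
    {"tx": -0.15, "ty": 0, "tz": -0.003, "twist": 0},
    {"tx": -0.2, "ty": 0.01, "tz": -0.004, "twist": 0},
    {"tx": -0.248, "ty": 0.02, "tz": -0.005, "twist": 0},
    {"tx": -0.295, "ty": 0.035, "tz": -0.006, "twist": 0},
    {"tx": -0.34, "ty": 0.055, "tz": -0.007, "twist": 0},
    {"tx": -0.38, "ty": 0.075, "tz": -0.007, "twist": 0},
    {"tx": -0.42, "ty": 0.09, "tz": -0.007, "twist": 0},
    {"tx": -0.45, "ty": 0.1, "tz": -0.007, "twist": 0},
    {"tx": -0.464, "ty": 0.1, "tz": -0.007, "twist": 0},
    {"tx": -0.464, "ty": 0.1, "tz": -0.007, "twist": 0},
    {"tx": -0.464, "ty": 0.1, "tz": -0.007, "twist": 0}
  ]
}}

```text
clock: 2.4
tcp_pos: [0.5183, 0.2535, 0.18]
orientation: [[0.0, 0.0, 1.0], [-1.0, -0.0, 0.0], [0.0, -1.0, 0.0]]
contact_force: [-0.3, -0.2, 0.4]
grip_width: 0.0871
```

```bash
python3 - <<'E'
from h import *
import pickle
s=r.read_state();c=r.get_calibration('wrist');im=r.camera('wrist');pickle.dump(c,open('w3.pkl','wb'))
print(s['tcp_pos'],s['dq']);cv2.imwrite('pics/w3.png',im[:,:,::-1])
crop('pics/w3.png',230,80,110,100,6,'pics/w3c.png')
E
```

```text
[0.5183 0.2535 0.18  ] [ 0.0206 -0.015   0.0183  0.0067  0.0018 -0.0005  0.0016]
```

View pics/w3.png

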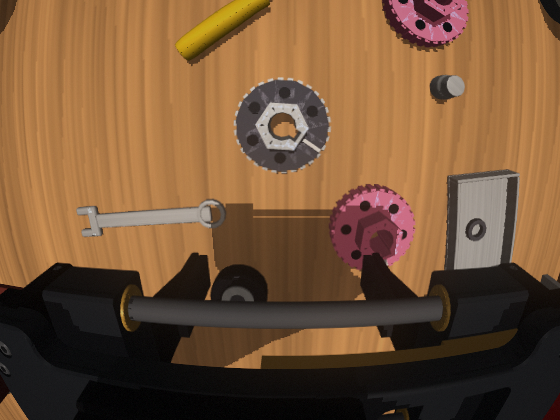

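View pics/w3c.png

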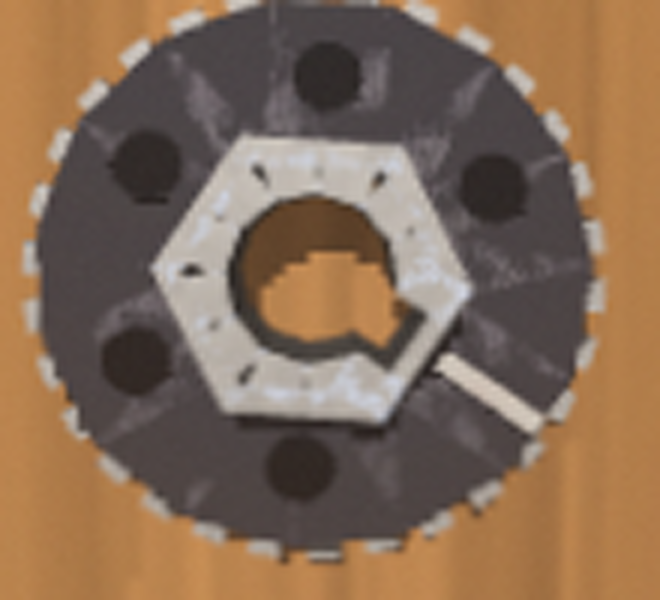

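The sprocket is clear here: hexagon corners in the crop, hub centre near pixel (282,126), mark end near pixel (320,151).

```bash
python3 - <<'E'
from h import *
import pickle
c=pickle.load(open('w3.pkl','rb'))
g=lambda u,v:(230+(u+.5)/6-.5,80+(v+.5)/6-.5)
H=np.array([atz('wrist',g(*u),.05,c)[:2] for u in [(240,133),(405,147),(472,290),(383,424),(225,412),(150,268)]])
m=H.mean(0);d=H-m;a=np.degrees(np.arctan2(d[:,1],d[:,0]));print('hub',m,np.linalg.norm(d,axis=1),a, 'corner mod60',np.degrees(np.angle(np.mean(np.exp(6j*np.radians(a)))))/6)
for uv in ((532,421),(443,360)):
    e=atz('wrist',g(*uv),.024,c)[:2]-m;print('mark',np.linalg.norm(e),np.degrees(np.arctan2(e[1],e[0])))
# outer circle via teeth extremes
L=[atz('wrist',g(*u),.024,c)[:2] for u in [(25,260),(605,295)]];print('band w',np.linalg.norm(L[0]-L[1]),np.mean(L,0))
E
```

```text
hub [0.5154 0.3293] [0.0234 0.0231 0.0228 0.0233 0.023  0.0232] [ 115.9039   55.4323   -3.7874  -64.2781 -123.1967  175.6927] corner mod60 -4.038994240704929
mark 0.04137708709803407 -34.01643661447072
mark 0.024309377568539976 -34.07994116271693
band w 0.0909484859445001 [0.5155 0.3293]
```

The measurements match: hexagon corner radius 23.1 mm and band 90.9 mm across. The hub is at (0.5154, 0.3293) and the sprocket's yaw is −34.0°. I'll grip the flats facing −94°, which keeps the mark on the camera side.

>>> {"op": "arm_command", "data": {
  "rows": [
    {"tx": -0.01, "ty": 0, "tz": -0.001, "twist": 0.149},
    {"tx": -0.02, "ty": 0, "tz": -0.002, "twist": 0.298},
    {"tx": -0.03, "ty": 0.01, "tz": -0.0029, "twist": 0.447},
    {"tx": -0.04, "ty": 0.02, "tz": -0.0029, "twist": 0.596},
    {"tx": -0.05, "ty": 0.03, "tz": -0.0029, "twist": 0.745},
    {"tx": -0.06, "ty": 0.04, "tz": -0.0029, "twist": 0.894},
    {"tx": -0.07, "ty": 0.05, "tz": -0.0029, "twist": 1.043},
    {"tx": -0.0758, "ty": 0.06, "tz": -0.0029, "twist": 1.192},
    {"tx": -0.0758, "ty": 0.07, "tz": -0.0029, "twist": 1.341},
    {"tx": -0.0758, "ty": 0.08, "tz": -0.0029, "twist": 1.49},
    {"tx": -0.0758, "ty": 0.09, "tz": -0.0029, "twist": 1.6},
    {"tx": -0.0758, "ty": 0.09, "tz": -0.0029, "twist": 1.641},
    {"tx": -0.0758, "ty": 0.09, "tz": -0.0029, "twist": 1.641},
    {"tx": -0.0758, "ty": 0.09, "tz": -0.0029, "twist": 1.641}
  ],
  "grip": 0.07
}}

```text
clock: 3.85
tcp_pos: [0.516, 0.3288, 0.0903]
orientation: [[-0.998, 0.001, -0.07], [0.07, 0.0, -0.998], [-0.001, -1.0, -0.0]]
contact_force: [-0.1, 0.3, -0.4]
grip_width: 0.0699
```

```bash
python3 - <<'E'
from h import *
s=r.read_state();print(s['q'],s['tcp_pos'],s['orientation'])
R=s['orientation'];print('err in tool axes',R.T@(np.array([.5154,.3293,.037])-s['tcp_pos']),'jaw yaw',np.degrees(np.arctan2(R[1,2],R[0,2])))
cv2.imwrite('pics/w4.png',r.camera('wrist')[:,:,::-1])
E
```

```text
[-0.6281  0.3682 -0.0149  1.7239  0.0067  1.0486 -2.2866] [0.516  0.3288 0.0903] [[-0.9975  0.0011 -0.0703]
 [ 0.0703  0.0003 -0.9975]
 [-0.001  -1.     -0.0004]]
err in tool axes [ 0.0007  0.0533 -0.0004] jaw yaw -94.03326529441223
```

View pics/w4.png

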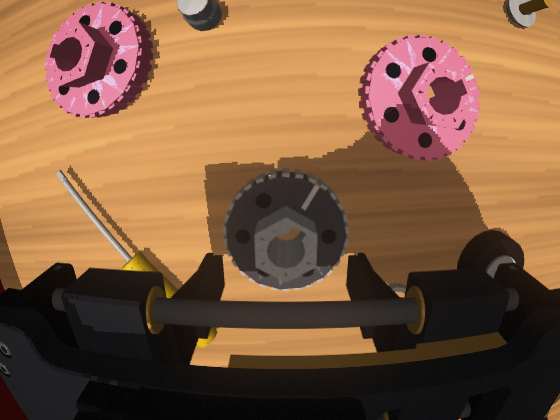

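Centred over the hub with the jaws square to the flats and clear of the other things. Lowering and closing.

>>> {"op": "arm_command", "data": {
  "rows": [
    {"tx": 0.0007, "ty": 0.015, "tz": -0.0004, "twist": 0},
    {"tx": 0.0007, "ty": 0.03, "tz": -0.0004, "twist": 0},
    {"tx": 0.0007, "ty": 0.043, "tz": -0.0004, "twist": 0},
    {"tx": 0.0007, "ty": 0.05, "tz": -0.0004, "twist": 0},
    {"tx": 0.0007, "ty": 0.053, "tz": -0.0004, "twist": 0},
    {"tx": 0.0007, "ty": 0.053, "tz": -0.0004, "twist": 0},
    {"tx": 0.0007, "ty": 0.053, "tz": -0.0004, "twist": 0}
  ]
}}

```text
clock: 4.6
tcp_pos: [0.5145, 0.3304, 0.0365]
orientation: [[-0.998, 0.0, -0.07], [0.07, 0.0, -0.998], [-0.0, -1.0, -0.0]]
contact_force: [-0.1, -0.1, 0.6]
grip_width: 0.0699
```

>>> {"op": "arm_command", "data": {
  "rows": [
    {"tx": 0, "ty": 0, "tz": 0, "twist": 0},
    {"tx": 0, "ty": 0, "tz": 0, "twist": 0},
    {"tx": 0, "ty": 0, "tz": 0, "twist": 0},
    {"tx": 0, "ty": 0, "tz": 0, "twist": 0},
    {"tx": 0, "ty": 0, "tz": 0, "twist": 0},
    {"tx": 0, "ty": 0, "tz": 0, "twist": 0},
    {"tx": 0, "ty": 0, "tz": 0, "twist": 0}
  ],
  "grip": 0.03,
  "squeeze": 40
}}

```text
clock: 5.3
tcp_pos: [0.5144, 0.3298, 0.0366]
orientation: [[-0.998, -0.0, -0.07], [0.07, -0.001, -0.998], [0.0, -1.0, 0.001]]
contact_force: [-0.5, -2.9, 2.0]
grip_width: 0.0399
```

Gripped at 39.9 mm, as given. Lifting straight up, then over to the shaft. I'm turning so the keyway arrives about 10° past the key, to feel back for it.

>>> {"op": "arm_command", "data": {
  "rows": [
    {"tx": 0, "ty": -0.02, "tz": 0, "twist": 0},
    {"tx": 0, "ty": -0.06, "tz": 0, "twist": 0},
    {"tx": 0, "ty": -0.105, "tz": 0, "twist": 0},
    {"tx": 0, "ty": -0.15, "tz": 0, "twist": 0},
    {"tx": 0, "ty": -0.19, "tz": 0, "twist": 0},
    {"tx": 0, "ty": -0.22, "tz": 0, "twist": 0},
    {"tx": 0, "ty": -0.228, "tz": 0, "twist": 0},
    {"tx": 0, "ty": -0.228, "tz": 0, "twist": 0}
  ]
}}

```text
clock: 6.1
tcp_pos: [0.5145, 0.3306, 0.2646]
orientation: [[-0.998, 0.001, -0.07], [0.07, 0.001, -0.998], [-0.001, -1.0, -0.001]]
contact_force: [-0.0, -0.6, -5.0]
grip_width: 0.0397
```

>>> {"op": "arm_command", "data": {
  "rows": [
    {"tx": -0.002, "ty": 0, "tz": 0.02, "twist": -0.07},
    {"tx": -0.006, "ty": 0, "tz": 0.06, "twist": -0.17},
    {"tx": -0.01, "ty": 0, "tz": 0.1, "twist": -0.28},
    {"tx": -0.014, "ty": 0, "tz": 0.14, "twist": -0.39},
    {"tx": -0.018, "ty": 0, "tz": 0.18, "twist": -0.5},
    {"tx": -0.022, "ty": 0, "tz": 0.22, "twist": -0.61},
    {"tx": -0.026, "ty": 0, "tz": 0.26, "twist": -0.72},
    {"tx": -0.03, "ty": 0, "tz": 0.3, "twist": -0.83},
    {"tx": -0.034, "ty": 0, "tz": 0.34, "twist": -0.94},
    {"tx": -0.038, "ty": 0, "tz": 0.38, "twist": -1.0},
    {"tx": -0.041, "ty": 0, "tz": 0.42, "twist": -1.05},
    {"tx": -0.044, "ty": 0, "tz": 0.45, "twist": -1.05},
    {"tx": -0.0462, "ty": 0, "tz": 0.4684, "twist": -1.05},
    {"tx": -0.0462, "ty": 0, "tz": 0.4684, "twist": -1.05},
    {"tx": -0.0462, "ty": 0, "tz": 0.4684, "twist": -1.05}
  ]
}}

```text
clock: 7.6
tcp_pos: [0.5268, -0.1399, 0.2622]
orientation: [[-0.558, -0.004, 0.83], [-0.83, 0.001, -0.558], [0.001, -1.0, -0.003]]
contact_force: [0.2, 0.6, -2.7]
grip_width: 0.0394
```

```bash
python3 - <<'E'
from h import *
import pickle
s=r.read_state();c=r.get_calibration('wrist');pickle.dump((s,c),open('w5.pkl','wb'));R=s['orientation']
cv2.imwrite('pics/w5.png',r.camera('wrist')[:,:,::-1])
print(s['q'],s['tcp_pos'],R,s['contact_force'],'yaw',np.degrees(np.arctan2(R[1,2],R[0,2])))
cv2.imwrite('pics/sd5.png',r.camera('side')[:,:,::-1])
cv2.imwrite('pics/sc5.png',r.camera('scene')[:,:,::-1])
crop('pics/w5.png',200,150,180,150,4,'pics/w5c.png')
crop('pics/sd5.png',260,80,120,120,5,'pics/sd5c.png')
crop('pics/sc5.png',180,140,120,120,5,'pics/sc5c.png')
E
```

```text
[-0.0849  0.104   0.2858  1.6898 -0.0298  1.3557 -0.3857] [ 0.5268 -0.1399  0.2622] [[-0.5577 -0.0035  0.8301]
 [-0.8301  0.0006 -0.5577]
 [ 0.0015 -1.     -0.0033]] [ 0.2384  0.6    -2.655 ] yaw -33.89465168759833
```

View pics/w5c.png

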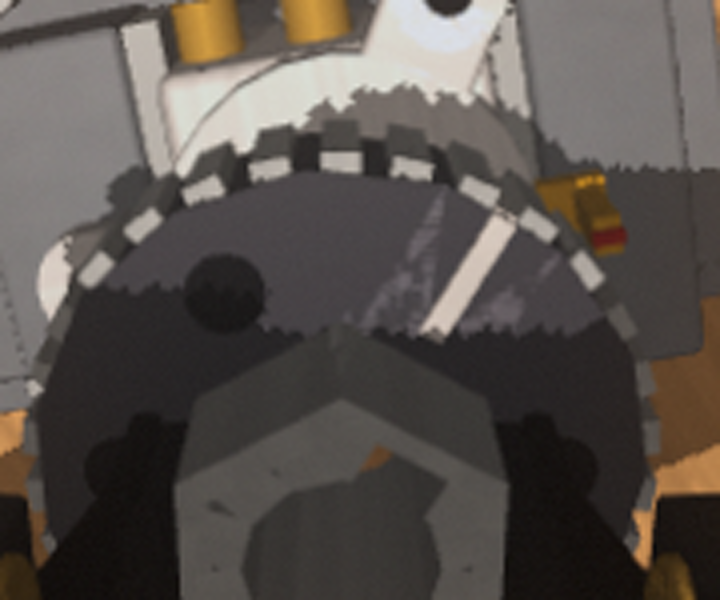

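View pics/sd5c.png

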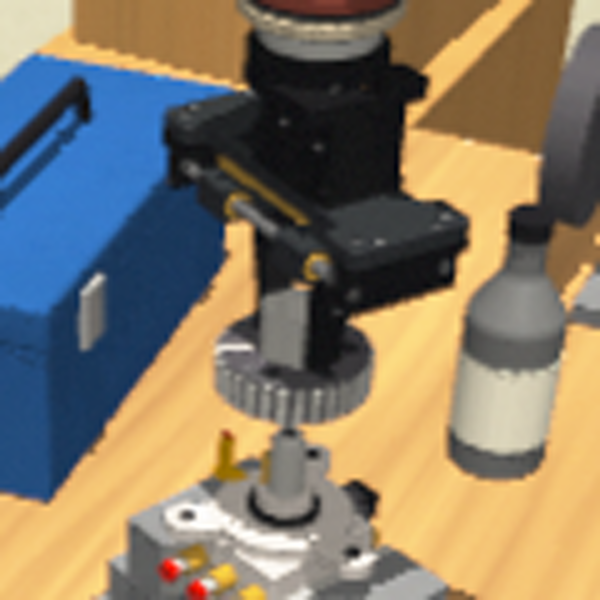

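View pics/sc5c.png

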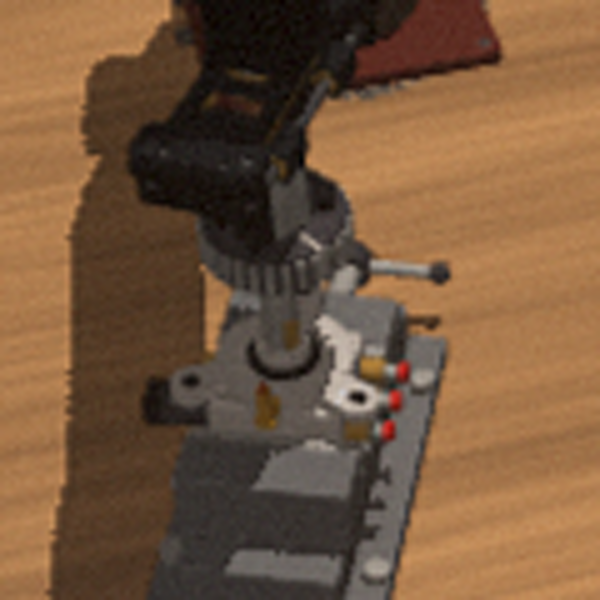

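```bash
python3 - <<'E'
from h import *
import pickle
s,c=pickle.load(open('w5.pkl','rb'))
g=lambda u,v:(200+(u+.5)/4-.5,150+(v+.5)/4-.5)
R=s['orientation'];p=s['tcp_pos'];zt=p[2]+.0134
yaw=np.arctan2(R[1,2],R[0,2])
# candidates: hex corner directions at yaw+30+60k
def corner(k): a=yaw+np.radians(30+60*k);return 0.02309*np.array([np.cos(a),np.sin(a)])
for uv in [(340,398),(177,487),(508,487)]:
    P=atz('wrist',g(*uv),zt,c)[:2]
    best=min(range(6),key=lambda k:np.linalg.norm(P-corner(k)-p[:2]))
    e=P-corner(best)-p[:2];print('centre off TCP world mm',e*1e3,'tool',(R.T@np.r_[e,0])*1e3)
P=atz('wrist',g(508,222),zt-.026,c)[:2]-p[:2];print('mark',np.linalg.norm(P),np.degrees(np.arctan2(P[1],P[0])))
P2=atz('wrist',g(432,330),zt-.026,c)[:2];P2=P+p[:2]-P2;print('mark line dir',np.degrees(np.arctan2(P2[1],P2[0])))
E
```

```text
centre off TCP world mm [0.6078 1.836 ] tool [-1.863  -0.001  -0.5194]
centre off TCP world mm [0.91   1.3381] tool [-1.6181 -0.0024  0.0091]
centre off TCP world mm [0.5584 1.6929] tool [-1.7166 -0.0009 -0.4806]
mark 0.04416668130536269 27.138981558730947
mark line dir 23.468109979799426
```

The wrist view puts the sprocket axis about 1.4 mm off the TCP in tool x, so I'll correct for that and lower to just above the tip.

>>> {"op": "arm_command", "data": {
  "rows": [
    {"tx": 0.0004, "ty": 0.01, "tz": 0.001, "twist": 0},
    {"tx": 0.0004, "ty": 0.02, "tz": 0.001, "twist": 0},
    {"tx": 0.0004, "ty": 0.027, "tz": 0.001, "twist": 0},
    {"tx": 0.0004, "ty": 0.031, "tz": 0.001, "twist": 0},
    {"tx": 0.0004, "ty": 0.031, "tz": 0.001, "twist": 0},
    {"tx": 0.0004, "ty": 0.031, "tz": 0.001, "twist": 0},
    {"tx": 0.0004, "ty": 0.031, "tz": 0.001, "twist": 0}
  ]
}}

```text
clock: 8.45
tcp_pos: [0.5285, -0.1412, 0.234]
orientation: [[-0.557, 0.001, 0.83], [-0.83, -0.0, -0.557], [-0.0, -1.0, 0.001]]
contact_force: [1.2, 0.1, -3.5]
grip_width: 0.0397
```

```bash
python3 - <<'E'
from h import *
s=r.read_state();R=s['orientation'];print(s['tcp_pos'],s['contact_force'],np.degrees(np.arctan2(R[1,2],R[0,2])),R[2])
cv2.imwrite('pics/sd6.png',r.camera('side')[:,:,::-1])
cv2.imwrite('pics/sc6.png',r.camera('scene')[:,:,::-1])
a=cv2.imread('pics/sd6.png')[120:190,285:345];b=cv2.imread('pics/sc6.png')[170:230,205:275]
a=cv2.resize(a,(400,467),interpolation=2);b=cv2.resize(b,(400,343),interpolation=2);b=cv2.copyMakeBorder(b,0,124,0,0,0)
cv2.imwrite('pics/c7.png',np.hstack([a,b]))
E
```

```text
[ 0.5285 -0.1412  0.234 ] [ 1.1586  0.1275 -3.5396] -33.8668984325519 [-0.0003 -1.      0.0006]
```

View pics/c7.png

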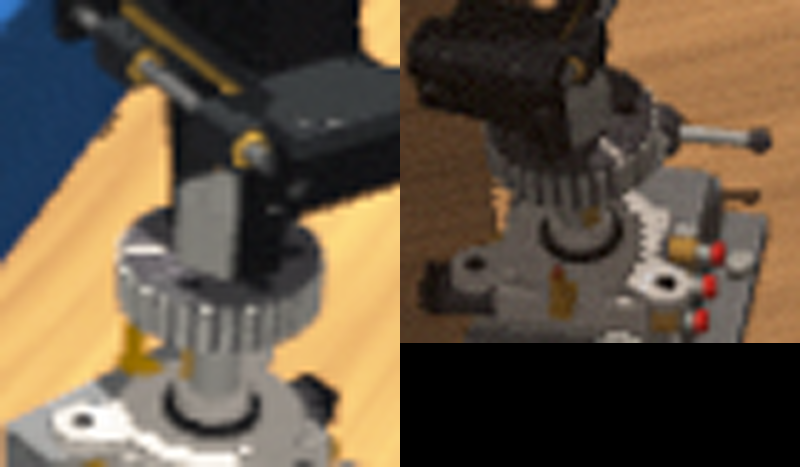

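>>> {"op": "arm_command", "data": {
  "rows": [
    {"tx": 0.0001, "ty": 0.003, "tz": -0.0006, "twist": 0},
    {"tx": 0.0001, "ty": 0.006, "tz": -0.0006, "twist": 0},
    {"tx": 0.0001, "ty": 0.009, "tz": -0.0006, "twist": 0},
    {"tx": 0.0001, "ty": 0.011, "tz": -0.0006, "twist": 0},
    {"tx": 0.0001, "ty": 0.011, "tz": -0.0006, "twist": 0},
    {"tx": 0.0001, "ty": 0.011, "tz": -0.0006, "twist": 0}
  ]
}}

```text
clock: 9.15
tcp_pos: [0.5277, -0.1409, 0.2225]
orientation: [[-0.557, -0.0, 0.83], [-0.83, 0.0, -0.557], [0.0, -1.0, -0.0]]
contact_force: [-0.2, 0.2, -4.1]
grip_width: 0.04
```

```bash
python3 - <<'E'
from h import *
s=r.read_state();R=s['orientation'];print(s['tcp_pos'],s['contact_force'],s['moment'],np.degrees(np.arctan2(R[1,2],R[0,2])))
E
```

```text
[ 0.5277 -0.1409  0.2225] [-0.1928  0.1533 -4.1346] [0.0224 0.0211 0.0473] -33.863101102175776
```

No contact yet, only the sprocket's weight of about 4 N. Going on towards the key level (TCP about 0.2106).

>>> {"op": "arm_command", "data": {
  "rows": [
    {"tx": 0, "ty": 0.002, "tz": 0, "twist": 0},
    {"tx": 0, "ty": 0.004, "tz": 0, "twist": 0},
    {"tx": 0, "ty": 0.006, "tz": 0, "twist": 0},
    {"tx": 0, "ty": 0.008, "tz": 0, "twist": 0},
    {"tx": 0, "ty": 0.009, "tz": 0, "twist": 0},
    {"tx": 0, "ty": 0.009, "tz": 0, "twist": 0},
    {"tx": 0, "ty": 0.009, "tz": 0, "twist": 0}
  ]
}}

```text
clock: 9.85
tcp_pos: [0.5277, -0.1409, 0.2136]
orientation: [[-0.557, 0.0, 0.83], [-0.83, -0.0, -0.557], [0.0, -1.0, 0.0]]
contact_force: [-0.5, -0.0, -3.9]
grip_width: 0.04
```

```bash
python3 - <<'E'
from h import *
s=r.read_state();R=s['orientation'];print(s['tcp_pos'],s['contact_force'],s['moment'],np.degrees(np.arctan2(R[1,2],R[0,2])))
E
```

```text
[ 0.5277 -0.1409  0.2136] [-0.5394 -0.0006 -3.8506] [-0.0124  0.029  -0.0033] -33.86702907567414
```

>>> {"op": "arm_command", "data": {
  "rows": [
    {"tx": 0, "ty": 0.001, "tz": 0, "twist": 0},
    {"tx": 0, "ty": 0.002, "tz": 0, "twist": 0},
    {"tx": 0, "ty": 0.0025, "tz": 0, "twist": 0},
    {"tx": 0, "ty": 0.003, "tz": 0, "twist": 0},
    {"tx": 0, "ty": 0.003, "tz": 0, "twist": 0}
  ]
}}

```text
clock: 10.35
tcp_pos: [0.5277, -0.1409, 0.2105]
orientation: [[-0.557, -0.0, 0.83], [-0.83, 0.0, -0.557], [0.0, -1.0, -0.0]]
contact_force: [-0.2, -0.0, -2.7]
grip_width: 0.0396
```

>>> {"op": "arm_command", "data": {
  "rows": [
    {"tx": 0, "ty": 0.0004, "tz": 0, "twist": 0},
    {"tx": 0, "ty": 0.0008, "tz": 0, "twist": 0},
    {"tx": 0, "ty": 0.0008, "tz": 0, "twist": 0}
  ]
}}

```text
clock: 10.65
tcp_pos: [0.5278, -0.141, 0.2101]
orientation: [[-0.557, 0.0, 0.83], [-0.83, -0.0, -0.557], [-0.0, -1.0, 0.0]]
contact_force: [-0.1, -0.2, -0.4]
grip_width: 0.0396
```

It touched the key at its expected level (TCP 0.2105), pressing about 4 N. Now turning gently clockwise to feel for the keyway.

>>> {"op": "arm_command", "data": {
  "rows": [
    {"tx": 0, "ty": 0.0004, "tz": 0, "twist": 0.015},
    {"tx": 0, "ty": 0.0004, "tz": 0, "twist": 0.03},
    {"tx": 0, "ty": 0.0004, "tz": 0, "twist": 0.045},
    {"tx": 0, "ty": 0.0004, "tz": 0, "twist": 0.06},
    {"tx": 0, "ty": 0.0004, "tz": 0, "twist": 0.07}
  ]
}}

```text
clock: 11.15
tcp_pos: [0.5278, -0.1405, 0.2095]
orientation: [[-0.615, 0.0, 0.789], [-0.789, 0.0, -0.615], [-0.0, -1.0, -0.0]]
contact_force: [-0.6, 1.9, 1.7]
grip_width: 0.0397
```

>>> {"op": "arm_command", "data": {
  "rows": [
    {"tx": 0, "ty": 0, "tz": 0, "twist": 0.01},
    {"tx": 0, "ty": 0, "tz": 0, "twist": 0.02},
    {"tx": 0, "ty": 0, "tz": 0, "twist": 0.03},
    {"tx": 0, "ty": 0, "tz": 0, "twist": 0.04},
    {"tx": 0, "ty": 0, "tz": 0, "twist": 0.05},
    {"tx": 0, "ty": 0, "tz": 0, "twist": 0.05}
  ]
}}

```text
clock: 11.75
tcp_pos: [0.5276, -0.1409, 0.2093]
orientation: [[-0.653, -0.0, 0.757], [-0.757, 0.0, -0.653], [0.0, -1.0, -0.0]]
contact_force: [-0.6, 0.3, -3.6]
grip_width: 0.0395
```

```bash
python3 - <<'E'
from h import *
s=r.read_state();R=s['orientation'];print(s['tcp_pos'],s['contact_force'],s['moment'],np.degrees(np.arctan2(R[1,2],R[0,2])))
E
```

```text
[ 0.5276 -0.1409  0.2093] [-0.6176  0.3207 -3.6407] [-0.0194  0.106   0.0153] -40.76669252907926
```

The press vanished to plain weight at yaw −40.8°: the keyway has found the key, about where predicted. I'll turn 2.5° more towards the middle of the play and start down.

>>> {"op": "arm_command", "data": {
  "rows": [
    {"tx": 0, "ty": 0, "tz": 0, "twist": 0.02},
    {"tx": 0, "ty": 0, "tz": 0, "twist": 0.04},
    {"tx": 0, "ty": 0.001, "tz": 0, "twist": 0.044},
    {"tx": 0, "ty": 0.002, "tz": 0, "twist": 0.044},
    {"tx": 0, "ty": 0.003, "tz": 0, "twist": 0.044},
    {"tx": 0, "ty": 0.003, "tz": 0, "twist": 0.044}
  ]
}}

```text
clock: 12.35
tcp_pos: [0.5276, -0.1409, 0.2061]
orientation: [[-0.685, -0.0, 0.728], [-0.728, 0.0, -0.685], [0.0, -1.0, -0.0]]
contact_force: [-0.0, 0.3, -3.8]
grip_width: 0.0395
```

```bash
python3 - <<'E'
from h import *
s=r.read_state();R=s['orientation'];print(s['tcp_pos'],s['contact_force'],s['moment'],np.degrees(np.arctan2(R[1,2],R[0,2])))
E
```

```text
[ 0.5276 -0.1409  0.2061] [-0.0085  0.2888 -3.8361] [-0.0038  0.1138  0.0132] -43.25076753779162
```

It's 4 mm below the key level with no resistance. Sliding down to 2 mm above home (0.1866).

>>> {"op": "arm_command", "data": {
  "rows": [
    {"tx": 0, "ty": 0.002, "tz": 0, "twist": 0},
    {"tx": 0, "ty": 0.004, "tz": 0, "twist": 0},
    {"tx": 0, "ty": 0.006, "tz": 0, "twist": 0},
    {"tx": 0, "ty": 0.008, "tz": 0, "twist": 0},
    {"tx": 0, "ty": 0.008, "tz": 0, "twist": 0}
  ]
}}

```text
clock: 12.85
tcp_pos: [0.5275, -0.1408, 0.198]
orientation: [[-0.685, -0.001, 0.728], [-0.728, 0.0, -0.685], [0.0, -1.0, -0.001]]
contact_force: [0.4, -0.7, -4.2]
grip_width: 0.0394
```

>>> {"op": "arm_command", "data": {
  "rows": [
    {"tx": 0, "ty": 0.002, "tz": 0, "twist": 0},
    {"tx": 0, "ty": 0.004, "tz": 0, "twist": 0},
    {"tx": 0, "ty": 0.006, "tz": 0, "twist": 0},
    {"tx": 0, "ty": 0.008, "tz": 0, "twist": 0},
    {"tx": 0, "ty": 0.0095, "tz": 0, "twist": 0},
    {"tx": 0, "ty": 0.0095, "tz": 0, "twist": 0}
  ]
}}

```text
clock: 13.45
tcp_pos: [0.5275, -0.1409, 0.1886]
orientation: [[-0.685, -0.0, 0.728], [-0.728, -0.0, -0.685], [0.0, -1.0, -0.0]]
contact_force: [0.0, 0.2, -4.4]
grip_width: 0.0399
```

>>> {"op": "arm_command", "data": {
  "rows": [
    {"tx": 0, "ty": 0.0005, "tz": 0, "twist": 0},
    {"tx": 0, "ty": 0.001, "tz": 0, "twist": 0},
    {"tx": 0, "ty": 0.0015, "tz": 0, "twist": 0},
    {"tx": 0, "ty": 0.002, "tz": 0, "twist": 0},
    {"tx": 0, "ty": 0.002, "tz": 0, "twist": 0}
  ]
}}

```text
clock: 13.95
tcp_pos: [0.5276, -0.1409, 0.1868]
orientation: [[-0.685, -0.0, 0.728], [-0.728, 0.0, -0.685], [0.0, -1.0, -0.0]]
contact_force: [0.3, 0.3, -3.5]
grip_width: 0.0399
```

>>> {"op": "arm_command", "data": {
  "rows": [
    {"tx": 0, "ty": 0.0004, "tz": 0, "twist": 0},
    {"tx": 0, "ty": 0.0008, "tz": 0, "twist": 0},
    {"tx": 0, "ty": 0.0012, "tz": 0, "twist": 0},
    {"tx": 0, "ty": 0.0012, "tz": 0, "twist": 0}
  ]
}}

```text
clock: 14.35
tcp_pos: [0.5277, -0.1409, 0.1865]
orientation: [[-0.685, 0.0, 0.728], [-0.728, 0.0, -0.685], [-0.0, -1.0, 0.0]]
contact_force: [-3.9, 0.9, 5.4]
grip_width: 0.0396
```

```bash
python3 - <<'E'
from h import *
s=r.read_state();R=s['orientation'];print(s['tcp_pos'],s['contact_force'],s['moment'],np.degrees(np.arctan2(R[1,2],R[0,2])))
cv2.imwrite('pics/w8.png',r.camera('wrist')[:,:,::-1])
E
```

```text
[ 0.5277 -0.1409  0.1865] [-3.8836  0.8963  5.3506] [0.1764 1.0389 0.0041] -43.26098239006224
```

View pics/w8.png

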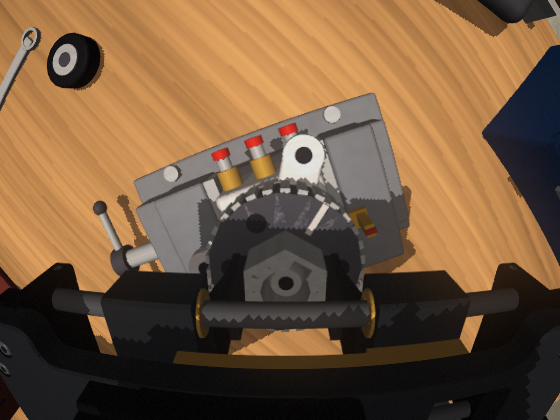

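Home: TCP 0.1865 against the predicted 0.1866, with upward resistance. I'll ease the press and turn sprocket and shaft clockwise about 40°, shifting slightly to stay on the shaft axis.

>>> {"op": "arm_command", "data": {
  "rows": [
    {"tx": 0, "ty": -0.0006, "tz": 0, "twist": 0.02},
    {"tx": 0, "ty": -0.0006, "tz": -0.0001, "twist": 0.06},
    {"tx": 0, "ty": -0.0006, "tz": -0.0001, "twist": 0.11},
    {"tx": -0.0001, "ty": -0.0006, "tz": -0.0002, "twist": 0.16},
    {"tx": -0.0001, "ty": -0.0006, "tz": -0.0003, "twist": 0.21},
    {"tx": -0.0001, "ty": -0.0006, "tz": -0.0003, "twist": 0.26},
    {"tx": -0.0001, "ty": -0.0006, "tz": -0.0004, "twist": 0.31},
    {"tx": -0.0002, "ty": -0.0006, "tz": -0.0005, "twist": 0.36},
    {"tx": -0.0002, "ty": -0.0006, "tz": -0.0006, "twist": 0.41}
  ]
}}

```text
clock: 15.3
tcp_pos: [0.5278, -0.1401, 0.1865]
orientation: [[-0.92, 0.001, 0.393], [-0.393, 0.0, -0.92], [-0.001, -1.0, 0.0]]
contact_force: [0.7, 0.5, 0.3]
grip_width: 0.0398
```

```bash
python3 - <<'E'
from h import *
s=r.read_state();R=s['orientation'];print(s['tcp_pos'],s['contact_force'],s['moment'],np.degrees(np.arctan2(R[1,2],R[0,2])))
E
```

```text
[ 0.5278 -0.1401  0.1865] [0.6952 0.5347 0.3434] [0.1934 0.1144 0.236 ] -66.8771493297814
```

>>> {"op": "arm_command", "data": {
  "rows": [
    {"tx": 0, "ty": 0, "tz": -0.0001, "twist": 0.05},
    {"tx": 0, "ty": 0, "tz": -0.0002, "twist": 0.1},
    {"tx": 0, "ty": 0, "tz": -0.0002, "twist": 0.15},
    {"tx": 0, "ty": 0, "tz": -0.0003, "twist": 0.2},
    {"tx": 0, "ty": 0, "tz": -0.0004, "twist": 0.25},
    {"tx": 0, "ty": 0, "tz": -0.0004, "twist": 0.28},
    {"tx": 0, "ty": 0, "tz": -0.0004, "twist": 0.288},
    {"tx": 0, "ty": 0, "tz": -0.0004, "twist": 0.288},
    {"tx": 0, "ty": 0, "tz": -0.0004, "twist": 0.288}
  ]
}}

```text
clock: 16.2
tcp_pos: [0.5279, -0.1399, 0.1866]
orientation: [[-0.993, 0.001, 0.118], [-0.118, -0.0, -0.993], [-0.001, -1.0, 0.0]]
contact_force: [5.0, 0.5, -0.5]
grip_width: 0.0395
```

```bash
python3 - <<'E'
from h import *
import pickle
s=r.read_state();c=r.get_calibration('wrist');pickle.dump((s,c),open('w9.pkl','wb'))
im=r.camera('wrist')
R=s['orientation'];print(s['tcp_pos'],s['contact_force'],s['moment'],np.degrees(np.arctan2(R[1,2],R[0,2])))
cv2.imwrite('pics/w9.png',im[:,:,::-1])
crop('pics/w9.png',200,160,180,150,4,'pics/w9c.png')
a=np.radians(-23.4);u=np.array([np.cos(a),np.sin(a)])
for rr,z in ((.045,.174),(.024,.174),(.05,.16),(.057,.16)): print(rr,(proj('wrist',np.r_[np.array([.5283,-.1396])+rr*u,z],c)-[200,160])*4)
E
```

```text
[ 0.5279 -0.1399  0.1866] [ 4.957   0.507  -0.5444] [ 0.0672 -1.0209  0.1625] -83.20334699980262
0.045 [[516.6521 171.1823]]
0.024 [[433.4636 300.6649]]
0.05 [[522.4733 115.2801]]
0.057 [[548.7236  73.4833]]
```

View pics/w9c.png

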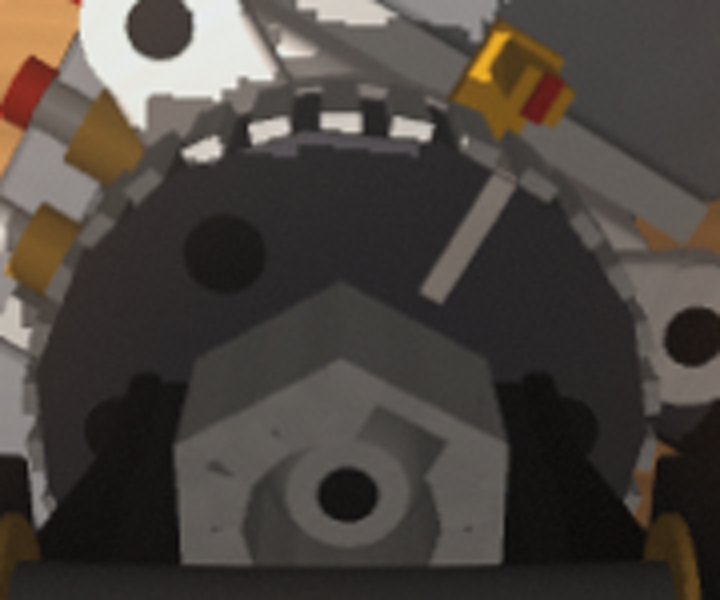

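```bash
python3 - <<'E'
from h import *
import pickle
s,c=pickle.load(open('w9.pkl','rb'))
g=lambda u,v:(200+(u+.5)/4-.5,160+(v+.5)/4-.5)
t=atz('wrist',g(347,494),.19,c);print('tip',t)
for A in (t[:2],np.array([.5283,-.1396])):
  for n,uv,z in (('mark',(506,177),.174),('marki',(433,297),.174),('red',(547,97),.16),('red',(549,88),.16),('red',(540,106),.16)):
    d=atz('wrist',g(*uv),z,c)[:2]-A;print(n,np.linalg.norm(d),np.degrees(np.arctan2(d[1],d[0])))
crop('pics/w9.png',290,150,70,70,8,'pics/w9d.png')
# vise yaw from w2 long edges
c=pickle.load(open('w1.pkl','rb'))
im=cv2.imread('pics/w2.png');cv2.imwrite('pics/w2e.png',cv2.resize(im[20:225,120:410],None,fx=2.7,fy=2.7,interpolation=2))
E
```

```text
tip [ 0.5285 -0.1397  0.19  ]
mark 0.04344090287425367 -21.915063357188842
marki 0.02425304107111908 -21.81507314888466
red 0.05384952514340274 -24.728823115981836
red 0.05508048031409931 -24.232402882287744
red 0.052238156405189806 -24.59016264939696
mark 0.04369900477536717 -21.98839842591076
marki 0.024511074021882778 -21.946869523041265
red 0.05411004304357479 -24.774562519590297
red 0.05534061560515901 -24.27946026292705
red 0.052498570055897274 -24.637993951926962
```

View pics/w9d.png

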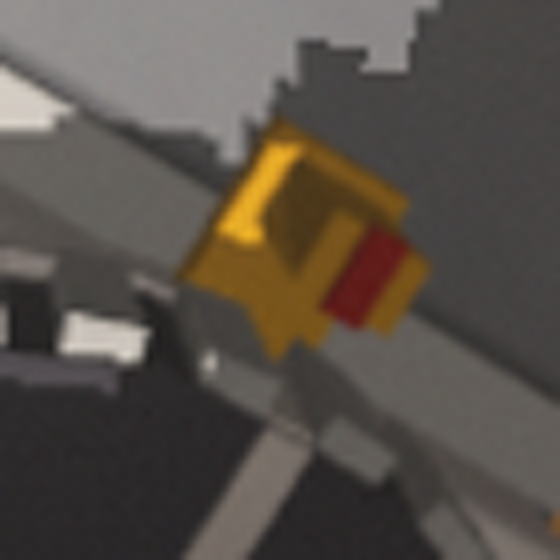

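View pics/w2e.png

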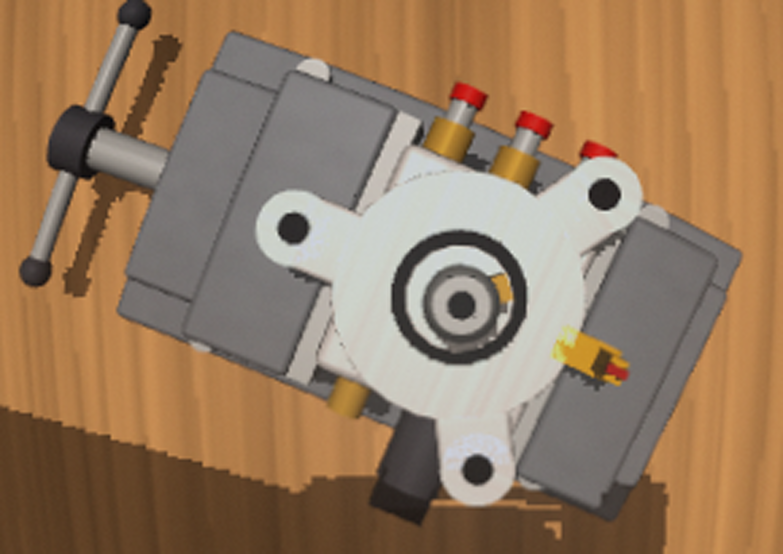

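```bash
python3 - <<'E'
from h import *
import pickle
c=pickle.load(open('w1.pkl','rb'))
g=lambda u,v:(120+(u+.5)/2.7-.5,20+(v+.5)/2.7-.5)
for z,a,b in ((.02,(235,30),(740,250)),(.1,(293,70),(395,113)),(.1,(186,332),(287,375)),(.1,(293,70),(186,332)),(.1,(395,113),(287,375)),(.1,(717,257),(606,515)),(.1,(633,222),(521,483))):
    d=(atz('wrist',g(*b),z,c)-atz('wrist',g(*a),z,c))[:2];A=np.degrees(np.arctan2(d[1],d[0]));print(A, A+90 if A<-60 else A)
# flange ear holes
h=[atz('wrist',g(*u),.14,c)[:2]-[.5283,-.1396] for u in ((293,229),(604,193),(477,469))]
print([ (np.linalg.norm(x),np.degrees(np.arctan2(x[1],x[0]))) for x in h])
E
```

```text
-23.961761220944265 -23.961761220944265
-25.97990728880453 -25.97990728880453
-24.682054140185468 -24.682054140185468
-113.81420983067164 -23.814209830671643
-113.20558290899075 -23.20558290899075
-111.35033561313628 -21.35033561313628
-112.0343730785137 -22.034373078513696
[(np.float64(0.059175747828655256), np.float64(156.53713513654384)), (np.float64(0.05932280199746665), np.float64(36.53333362261286)), (np.float64(0.05883531281460213), np.float64(-83.98205691017172))]
```

The ear holes (−23.5, −23.5, −24.0°) and the red tip (−24.4°) put the pump's yaw near −23.8°. The sprocket is at −22 to −23.2°, so I'll turn about 1° more, ease the 5 N side load, then release and check from directly above.

>>> {"op": "arm_command", "data": {
  "rows": [
    {"tx": -0.0003, "ty": 0, "tz": 0, "twist": 0.008},
    {"tx": -0.0006, "ty": 0, "tz": 0, "twist": 0.016},
    {"tx": -0.0006, "ty": 0, "tz": 0, "twist": 0.016},
    {"tx": -0.0006, "ty": 0, "tz": 0, "twist": 0.016}
  ]
}}

```text
clock: 16.65
tcp_pos: [0.5279, -0.1398, 0.1865]
orientation: [[-0.995, 0.0, 0.102], [-0.102, 0.0, -0.995], [-0.0, -1.0, -0.0]]
contact_force: [2.7, 0.1, 3.3]
grip_width: 0.0394
```

```bash
python3 - <<'E'
from h import *
s=r.read_state();R=s['orientation'];print(s['tcp_pos'],s['contact_force'],s['moment'],np.degrees(np.arctan2(R[1,2],R[0,2])))
E
```

```text
[ 0.5279 -0.1398  0.1865] [2.7203 0.1445 3.3499] [ 0.2156 -0.5256  0.188 ] -84.16540804222322
```

>>> {"op": "arm_command", "data": {
  "rows": [
    {"tx": 0, "ty": 0, "tz": 0, "twist": 0},
    {"tx": 0, "ty": 0, "tz": 0, "twist": 0},
    {"tx": 0, "ty": 0, "tz": 0, "twist": 0},
    {"tx": 0, "ty": 0, "tz": 0, "twist": 0},
    {"tx": 0, "ty": 0, "tz": 0, "twist": 0},
    {"tx": 0, "ty": 0, "tz": 0, "twist": 0}
  ],
  "grip": 0.07
}}

```text
clock: 17.25
tcp_pos: [0.5277, -0.1399, 0.1862]
orientation: [[-0.995, -0.0, 0.102], [-0.102, 0.0, -0.995], [0.0, -1.0, -0.0]]
contact_force: [-0.0, -0.1, -0.1]
grip_width: 0.0691
```

>>> {"op": "arm_command", "data": {
  "rows": [
    {"tx": 0, "ty": -0.01, "tz": 0, "twist": 0},
    {"tx": 0, "ty": -0.03, "tz": 0, "twist": 0},
    {"tx": 0, "ty": -0.055, "tz": 0, "twist": 0},
    {"tx": 0.01, "ty": -0.075, "tz": 0, "twist": 0},
    {"tx": 0.03, "ty": -0.085, "tz": 0, "twist": 0},
    {"tx": 0.05, "ty": -0.09, "tz": 0, "twist": 0},
    {"tx": 0.07, "ty": -0.093, "tz": 0, "twist": 0},
    {"tx": 0.072, "ty": -0.093, "tz": 0, "twist": 0},
    {"tx": 0.072, "ty": -0.093, "tz": 0, "twist": 0},
    {"tx": 0.072, "ty": -0.093, "tz": 0, "twist": 0}
  ]
}}

```text
clock: 18.25
tcp_pos: [0.4568, -0.1469, 0.2794]
orientation: [[-0.995, 0.0, 0.102], [-0.102, 0.0, -0.995], [-0.0, -1.0, 0.0]]
contact_force: [0.4, -0.3, -0.3]
grip_width: 0.0701
```

```bash
python3 - <<'E'
from h import *
import pickle
s=r.read_state();c=r.get_calibration('wrist');pickle.dump((s,c),open('w10.pkl','wb'))
im=r.camera('wrist');print(s['tcp_pos'],s['contact_force'])
cv2.imwrite('pics/w10.png',im[:,:,::-1])
p=proj('wrist',[.5283,-.1396,.17],c)[0];print(p)
x,y=int(p[0])-65,int(p[1])-55
x=max(x,0);y=max(y,0);print('crop origin',x,y);crop('pics/w10.png',x,y,130,110,5,'pics/w10c.png')
E
```

```text
[ 0.4568 -0.1469  0.2794] [ 0.3912 -0.2976 -0.31  ]
[286.0175 130.7621]
crop origin 221 75
```

View pics/w10c.png

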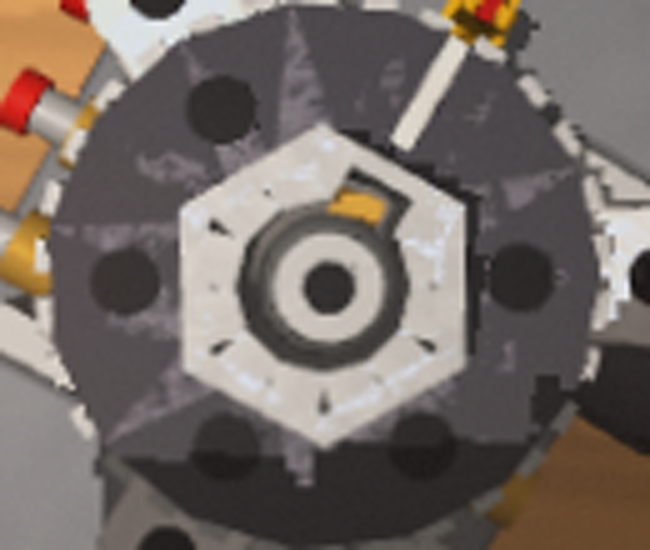

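```bash
python3 - <<'E'
from h import *
import pickle
s,c=pickle.load(open('w10.pkl','rb'))
g=lambda u,v:(221+(u+.5)/5-.5,75+(v+.5)/5-.5)
t=atz('wrist',g(328,288),.19,c)[:2];print('tip',t)
H=np.array([atz('wrist',g(*u),.2,c)[:2] for u in [(323,123),(466,207),(467,355),(325,448),(182,370),(180,208)]])
m=H.mean(0);d=H-m;a=np.arctan2(d[:,1],d[:,0]);print('hub',m,np.linalg.norm(d,axis=1),'yaw flats',np.degrees(np.angle(np.mean(np.exp(6j*a))))/6-30)
M=[]
for n,uv in (('end',(460,43)),('in',(402,146))):
    P=atz('wrist',g(*uv),.174,c)[:2];M.append(P);e=P-m;f=P-t;print(n,np.linalg.norm(e),np.degrees(np.arctan2(e[1],e[0])),np.degrees(np.arctan2(f[1],f[0])))
q=M[0]-M[1];print('line dir',np.degrees(np.arctan2(q[1],q[0])))
crop('pics/w10.png',230,40,120,105,6,'pics/w10d.png')
E
```

```text
tip [ 0.5282 -0.1397]
hub [ 0.5291 -0.139 ] [0.023  0.0228 0.0225 0.0234 0.0234 0.023 ] yaw flats -23.09227857552486
end 0.042694319128928564 -23.668793779788064 -22.314158391048224
in 0.023944660802863862 -24.541010835803775 -22.12954667727077
line dir -22.55525796804003
```

View pics/w10d.png

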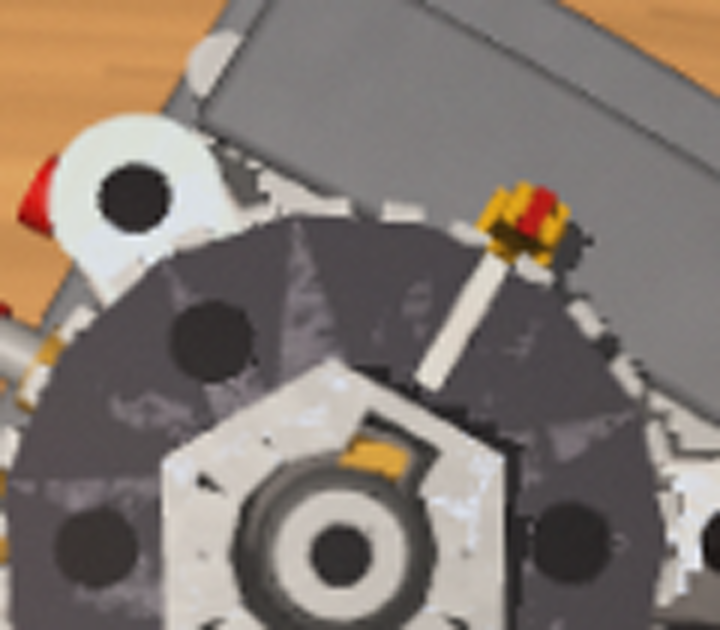

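View pics/w10.png

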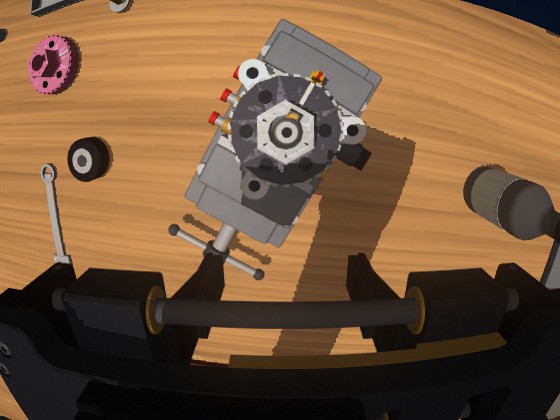

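```bash
python3 - <<'E'
from h import *
import pickle
s,c=pickle.load(open('w10.pkl','rb'))
g=lambda u,v:(230+(u+.5)/6-.5,40+(v+.5)/6-.5)
t=np.array([.5282,-.1397])
im=cv2.imread('pics/w10.png');cv2.imwrite('pics/w10e.png',cv2.resize(im[55:210,215:380],None,fx=4.5,fy=4.5,interpolation=2))
for n,uv,z in (('red',(537,212),.16),('red in',(525,232),.16),('red out',(549,190),.16),('ear',(134,198),.14)):
    d=atz('wrist',g(*uv),z,c)[:2]-t;print(n,np.linalg.norm(d),np.degrees(np.arctan2(d[1],d[0])))
for z,uv in ((.14,(353,131)),(.14,(253.5,186.5))):
    d=atz('wrist',uv,z,c)[:2]-t;print('ear',np.linalg.norm(d),np.degrees(np.arctan2(d[1],d[0])))
E
```

```text
red 0.05384178548198338 -24.06366940267806
red in 0.050541772626606335 -24.081901618234433
red out 0.057399894303434056 -23.902622051572056
ear 0.05931719054349304 36.07601637626915
ear 0.06005121312080073 -84.56042601601267
ear 0.05999826011688037 156.11196695269587
```

View pics/w10e.png

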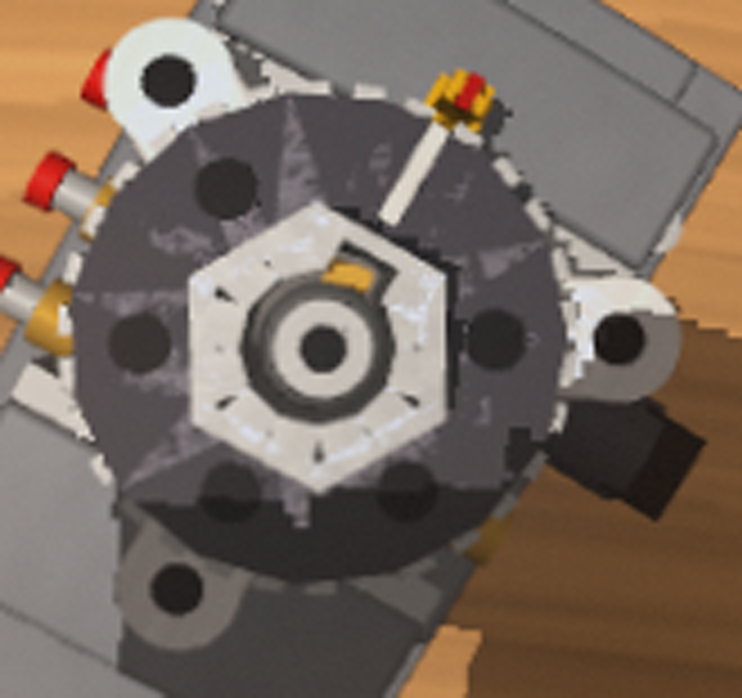

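All three ears and the red tip in this view put the pump at −24.1°, and the mark end at −22.3° about the shaft, so it's still about 1.5° short. The key is clearly in the keyway. There's plenty of time, so I'll regrip and correct.

>>> {"op": "arm_command", "data": {
  "rows": [
    {"tx": -0.03, "ty": 0, "tz": 0, "twist": 0},
    {"tx": -0.06, "ty": 0.01, "tz": 0, "twist": 0},
    {"tx": -0.0716, "ty": 0.03, "tz": 0, "twist": 0},
    {"tx": -0.0716, "ty": 0.05, "tz": 0, "twist": 0},
    {"tx": -0.0716, "ty": 0.07, "tz": 0, "twist": 0},
    {"tx": -0.0716, "ty": 0.085, "tz": 0, "twist": 0},
    {"tx": -0.0716, "ty": 0.0914, "tz": 0, "twist": 0},
    {"tx": -0.0716, "ty": 0.0914, "tz": 0, "twist": 0},
    {"tx": -0.0716, "ty": 0.0914, "tz": 0, "twist": 0}
  ]
}}

```text
clock: 19.2
tcp_pos: [0.5279, -0.1399, 0.1884]
orientation: [[-0.995, 0.0, 0.102], [-0.102, -0.0, -0.995], [-0.0, -1.0, 0.0]]
contact_force: [0.1, -0.4, 0.0]
grip_width: 0.0697
```

>>> {"op": "arm_command", "data": {
  "rows": [
    {"tx": 0, "ty": 0, "tz": 0, "twist": 0},
    {"tx": 0, "ty": 0, "tz": 0, "twist": 0},
    {"tx": 0, "ty": 0, "tz": 0, "twist": 0},
    {"tx": 0, "ty": 0, "tz": 0, "twist": 0},
    {"tx": 0, "ty": 0, "tz": 0, "twist": 0},
    {"tx": 0, "ty": 0, "tz": 0, "twist": 0}
  ],
  "grip": 0.03,
  "squeeze": 15
}}

```text
clock: 19.8
tcp_pos: [0.5275, -0.1399, 0.188]
orientation: [[-0.995, 0.0, 0.102], [-0.102, 0.0, -0.995], [-0.0, -1.0, -0.0]]
contact_force: [0.1, 0.8, 1.8]
grip_width: 0.0399
```

```bash
python3 - <<'E'
from h import *
s=r.read_state();R=s['orientation'];print(s['tcp_pos'],s['contact_force'],s['moment'],np.degrees(np.arctan2(R[1,2],R[0,2])))
E
```

```text
[ 0.5275 -0.1399  0.188 ] [0.0629 0.777  1.7804] [0.0478 0.2186 0.0523] -84.1610030473407
```

>>> {"op": "arm_command", "data": {
  "rows": [
    {"tx": 0, "ty": 0, "tz": 0, "twist": 0.008},
    {"tx": 0.0002, "ty": 0, "tz": 0, "twist": 0.016},
    {"tx": 0.0004, "ty": 0, "tz": 0, "twist": 0.024},
    {"tx": 0.0004, "ty": 0, "tz": 0, "twist": 0.026},
    {"tx": 0.0004, "ty": 0, "tz": 0, "twist": 0.026},
    {"tx": 0.0004, "ty": 0, "tz": 0, "twist": 0.026}
  ]
}}

```text
clock: 20.4
tcp_pos: [0.5274, -0.1399, 0.188]
orientation: [[-0.997, 0.001, 0.076], [-0.076, -0.0, -0.997], [-0.001, -1.0, 0.0]]
contact_force: [4.1, 0.2, -0.5]
grip_width: 0.0398
```

>>> {"op": "arm_command", "data": {
  "rows": [
    {"tx": 0, "ty": 0, "tz": 0, "twist": 0},
    {"tx": 0, "ty": 0, "tz": 0, "twist": 0},
    {"tx": 0, "ty": 0, "tz": 0, "twist": 0},
    {"tx": 0, "ty": 0, "tz": 0, "twist": 0},
    {"tx": 0, "ty": 0, "tz": 0, "twist": 0},
    {"tx": 0, "ty": 0, "tz": 0, "twist": 0}
  ],
  "grip": 0.07
}}

```text
clock: 21.0
tcp_pos: [0.5269, -0.14, 0.1878]
orientation: [[-0.997, -0.0, 0.076], [-0.076, 0.0, -0.997], [0.0, -1.0, -0.0]]
contact_force: [0.7, -0.4, 0.8]
grip_width: 0.0693
```

>>> {"op": "arm_command", "data": {
  "rows": [
    {"tx": 0, "ty": -0.01, "tz": 0, "twist": 0},
    {"tx": 0, "ty": -0.03, "tz": 0, "twist": 0},
    {"tx": 0, "ty": -0.055, "tz": 0, "twist": 0},
    {"tx": 0.01, "ty": -0.075, "tz": 0, "twist": 0},
    {"tx": 0.03, "ty": -0.085, "tz": 0, "twist": 0},
    {"tx": 0.05, "ty": -0.09, "tz": 0, "twist": 0},
    {"tx": 0.065, "ty": -0.091, "tz": 0, "twist": 0},
    {"tx": 0.072, "ty": -0.091, "tz": 0, "twist": 0},
    {"tx": 0.072, "ty": -0.091, "tz": 0, "twist": 0},
    {"tx": 0.072, "ty": -0.091, "tz": 0, "twist": 0},
    {"tx": 0.072, "ty": -0.091, "tz": 0, "twist": 0}
  ]
}}

```text
clock: 22.1
tcp_pos: [0.4558, -0.1452, 0.2787]
orientation: [[-0.997, -0.0, 0.076], [-0.076, -0.0, -0.997], [0.0, -1.0, 0.0]]
contact_force: [-0.0, -0.0, -0.3]
grip_width: 0.0697
```

```bash
python3 - <<'E'
from h import *
import pickle
s=r.read_state();c=r.get_calibration('wrist');pickle.dump((s,c),open('w11.pkl','wb'))
im=r.camera('wrist');print(s['tcp_pos'],s['contact_force'])
cv2.imwrite('pics/w11.png',im[:,:,::-1])
crop('pics/w11.png',225,60,120,125,5,'pics/w11c.png')
cv2.imwrite('pics/sd11.png',r.camera('side')[:,:,::-1])
crop('pics/sd11.png',265,130,110,100,6,'pics/sd11c.png')
E
```

```text
[ 0.4558 -0.1452  0.2787] [-0.0306 -0.0485 -0.2579]
```

View pics/w11c.png

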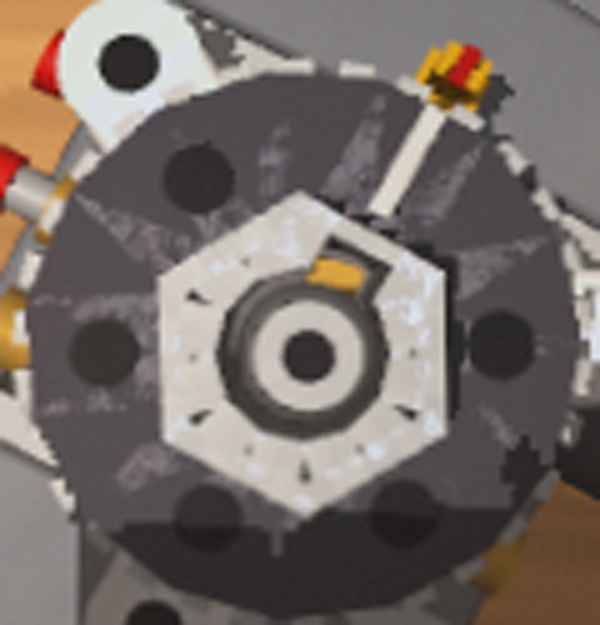

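View pics/sd11c.png

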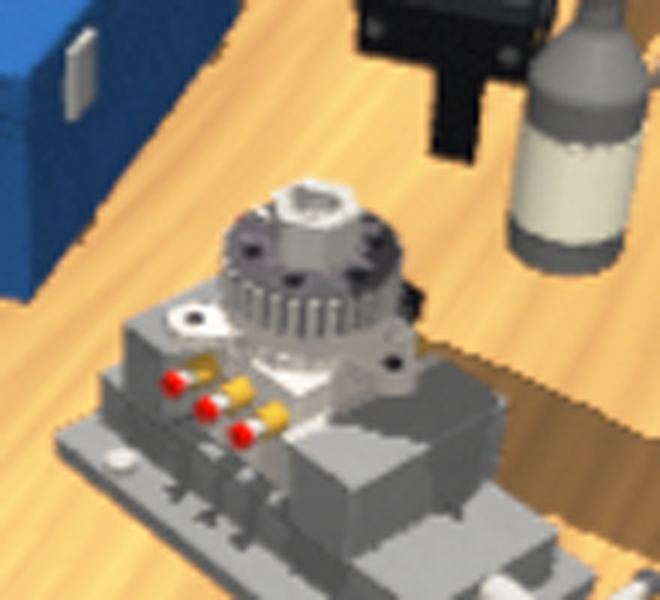

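```bash
python3 - <<'E'
from h import *
import pickle
s,c=pickle.load(open('w11.pkl','rb'))
g=lambda u,v:(225+(u+.5)/5-.5,60+(v+.5)/5-.5)
t=atz('wrist',g(309,355),.19,c)[:2];print('tip',t)
H=np.array([atz('wrist',g(*u),.2,c)[:2] for u in [(300,191),(446,272),(449,437),(306,519),(164,437),(161,275)]])
m=H.mean(0);d=H-m;a=np.arctan2(d[:,1],d[:,0]);print('hub',m,np.linalg.norm(d,axis=1).mean(),'hex yaw',np.degrees(np.angle(np.mean(np.exp(6j*a))))/6-30)
for n,uv,z in (('end',(432,112),.174),('in',(381,208),.174),('red',(463,66),.16),('ear',(128,62),.14)):
    e=atz('wrist',g(*uv),z,c)[:2]-t;print(n,np.linalg.norm(e),np.degrees(np.arctan2(e[1],e[0])))
# underside/top level check in the side view: predicted hub top centre seated vs 20 mm high
for z in (.2,.202,.22): print(z,(proj('side',[.5283,-.1397,z])-[265,130])*6)
E
```

```text
tip [ 0.5285 -0.1399]
hub [ 0.5289 -0.1391] 0.023177292260428906 hex yaw -24.933077673436777
end 0.04224303088022488 -22.322258698298903
in 0.025037991393784664 -22.08753111263963
red 0.05332556219774142 -23.716853951805156
ear 0.05942776374226555 36.27176458845095
0.2 [[312.2982 200.1841]]
0.202 [[312.551  196.7542]]
0.22 [[314.8522 165.531 ]]
```

The side view has the hub top at crop (316,202) against a predicted (312,200) when seated, so it is home. The mark now stands at the pointer within about 1.5° by either measure, −22.3° by its end point and −24.9° by the hexagon, against the pump's −23.7°. The gripper is clear, so I'm handing in.

```bash
python3 - <<'E'
from workcell import r
print(r.sign_off(), r.read_state()['clock'])
E
```

```text
the job is handed in; nothing more can be done
the job is handed in; nothing more can be done
```

The sprocket is fully home on the pump shaft with its key engaged, the white mark stands at the yellow pointer, and the gripper is clear. I handed it in at about 22 s of the 64 s.

- **Finding the key:** I gripped the dark sprocket by its hub and lowered it until it rested on the key with about 4–6 N. I then turned it gently clockwise until the load vanished at about the predicted angle.
- **Seating:** It slid down freely and met resistance at a TCP height of 0.1865 m, against 0.1866 m expected. The side camera also shows the hub at the seated height, and the wrist view shows the key in the keyway.
- **Mark:** I turned sprocket and shaft about 40° to the pointer and let go. One look from above showed it about 1.5° short, so I regripped, corrected and released again.
- **Last check of the mark:** The two measures disagree slightly. The mark's end reads −22.3° and the hexagon reads −24.9°, with the pointer at about −23.7°. That is about 1.5° or 1 mm at most, on opposite sides of the pointer.
- **Forces:** Readings stayed below about 10 N throughout, and the gripper touched nothing but the sprocket.

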